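Put away the stack of check weights

TASK

Put the balance's four check weights away: take the stack apart from the top, one weight at a time, leaving the rest of it standing where it is, and set each weight down, without dropping it, flat and upright in the well of its own wooden block - the smallest weight in the smallest well, and so on up to the largest. Do not disturb the beaker and the specimen pot that stand among the blocks.

Things in the scene. Friction and masses are not known exactly. Their poses are not given: they have to be found in the camera images.
- weight_18: The smallest check weight: a plain upright steel cylinder, diameter 18 mm, height 26 mm, mass roughly 50 g, straight sides (a fine groove is only for looks). At the start it stands centred to within 2 mm on top of weight_30. Origin: centre of its underside; z up along its axis; yaw has no meaning.
- weight_30: The second smallest check weight: a plain upright steel cylinder, diameter 30 mm, height 22 mm, mass roughly 120 g, straight sides (a fine groove is only for looks). At the start it stands centred to within 2 mm on top of weight_42. Origin: centre of its underside; z up along its axis; yaw has no meaning.
- weight_42: The second largest check weight: a plain upright steel cylinder, diameter 42 mm, height 22 mm, mass roughly 240 g, straight sides (a fine groove is only for looks). At the start it stands centred to within 2 mm on top of weight_58. Origin: centre of its underside; z up along its axis; yaw has no meaning.
- weight_58: The largest check weight: a plain upright steel cylinder, diameter 58 mm, height 24 mm, mass roughly 500 g, straight sides (a fine groove is only for looks). At the start it stands on the worktop, at the foot of the stack of four. Origin: centre of its underside; z up along its axis; yaw has no meaning.
- block_18: The smallest wooden storage block, fixed to the worktop: square, 50 x 50 mm, 14 mm high, with one round well of diameter 34 mm in its middle, 6 mm deep, its flat grey floor 8 mm above the worktop. It belongs to weight_18, which is 16 mm narrower than the well. Origin: centre of its underside, below the middle of the well; z up, x and y along its sides.
- block_30: The second smallest wooden storage block, fixed to the worktop: square, 62 x 62 mm, 14 mm high, with one round well of diameter 46 mm in its middle, 6 mm deep, its flat grey floor 8 mm above the worktop. It belongs to weight_30, which is 16 mm narrower than the well. Origin: centre of its underside, below the middle of the well; z up, x and y along its sides.
- block_42: The second largest wooden storage block, fixed to the worktop: square, 74 x 74 mm, 14 mm high, with one round well of diameter 58 mm in its middle, 6 mm deep, its flat grey floor 8 mm above the worktop. It belongs to weight_42, which is 16 mm narrower than the well. Origin: centre of its underside, below the middle of the well; z up, x and y along its sides.
- block_58: The largest wooden storage block, fixed to the worktop: square, 90 x 90 mm, 14 mm high, with one round well of diameter 74 mm in its middle, 6 mm deep, its flat grey floor 8 mm above the worktop. It belongs to weight_58, which is 16 mm narrower than the well. Origin: centre of its underside, below the middle of the well; z up, x and y along its sides.
- beaker: A loose empty glass beaker, 44 x 50 mm across, 71 mm high, standing among the blocks; not to be disturbed. Origin: centre of its underside, z up.
- pot: A loose closed plastic specimen pot with a ribbed screw cap, diameter 32 mm, 58 mm high, standing among the blocks; not to be disturbed. Origin: centre of its underside, z up.
Mind the look-alikes: they are no part of the job. Leave any green or red look-alike of the weight_58 alone.

How it is judged:
On the way, in this order (a step that is already met when the one before it is completed fails the run):
1. the smallest weight sits in its own well, the weights below it still standing where they stood (horizontal distance between weight_18 and block_18 below 0.0105 m and z of weight_18 in the frame of block_18 between 0.005 and 0.0105 m and angle between weight_18's own z axis and vertical below 0.06 rad and distance of each of weight_30, weight_42, weight_58 from where it was at the start of the episode below 0.02 m), for 0.2 s.
2. the second smallest weight sits in its own well, the weights below it still standing where they stood (horizontal distance between weight_18 and block_18 below 0.0105 m and z of weight_18 in the frame of block_18 between 0.005 and 0.0105 m and angle between each of weight_18, weight_30's own z axis and vertical below 0.06 rad and horizontal distance between weight_30 and block_30 below 0.0105 m and z of weight_30 in the frame of block_30 between 0.005 and 0.0105 m and distance of each of weight_42, weight_58 from where it was at the start of the episode below 0.02 m), for 0.2 s.
3. the second largest weight sits in its own well, the weights below it still standing where they stood (horizontal distance between weight_18 and block_18 below 0.0105 m and z of weight_18 in the frame of block_18 between 0.005 and 0.0105 m and angle between each of weight_18, weight_30, weight_42's own z axis and vertical below 0.06 rad and horizontal distance between weight_30 and block_30 below 0.0105 m and z of weight_30 in the frame of block_30 between 0.005 and 0.0105 m and horizontal distance between weight_42 and block_42 below 0.0105 m and z of weight_42 in the frame of block_42 between 0.005 and 0.0105 m and distance of weight_58 from where it was at the start of the episode below 0.02 m), for 0.2 s.
4. the largest weight sits in its own well (horizontal distance between weight_18 and block_18 below 0.0105 m and z of weight_18 in the frame of block_18 between 0.005 and 0.0105 m and angle between each of weight_18, weight_30, weight_42, weight_58's own z axis and vertical below 0.06 rad and horizontal distance between weight_30 and block_30 below 0.0105 m and z of weight_30 in the frame of block_30 between 0.005 and 0.0105 m and horizontal distance between weight_42 and block_42 below 0.0105 m and z of weight_42 in the frame of block_42 between 0.005 and 0.0105 m and horizontal distance between weight_58 and block_58 below 0.0105 m and z of weight_58 in the frame of block_58 between 0.005 and 0.0105 m), for 0.2 s.
At the end, for the whole second after the job is handed in: Each of the four weights rests flat (tilt under 0.06 rad) on the floor of the well of its own size (axis within 10.5 mm of the well's middle, underside 5 to 10.5 mm above the block's underside), released and at rest; the beaker and the pot stand upright within 20 mm of where they stood (all of step 4 and linear speed of each of weight_18, weight_30, weight_42, weight_58 below 0.02 m/s and contact force between the fingers and weight_18 below 0.1 N and contact force between the fingers and weight_30 below 0.1 N and contact force between the fingers and weight_42 below 0.1 N and contact force between the fingers and weight_58 below 0.1 N and distance of each of beaker, pot from where it was at the start of the episode below 0.02 m and angle between each of beaker, pot's own z axis and vertical below 0.2 rad); the robot touches nothing.
It fails at once if the beaker is pushed aside (20 mm or more) or tipped over (distance of beaker from where it was at the start of the episode above 0.02 m or angle between beaker's own z axis and vertical above 0.35 rad).
It fails at once if the pot is pushed aside (20 mm or more) or tipped over (distance of pot from where it was at the start of the episode above 0.02 m or angle between pot's own z axis and vertical above 0.35 rad).
It fails at once if a weight is dropped or knocked flying: it moves faster than 0.7 m/s outside the fingers (a fall of about 25 mm) ((linear speed of weight_18 above 0.7 m/s and contact force between the fingers and weight_18 below 0.1 N) or (linear speed of weight_30 above 0.7 m/s and contact force between the fingers and weight_30 below 0.1 N) or (linear speed of weight_42 above 0.7 m/s and contact force between the fingers and weight_42 below 0.1 N) or (linear speed of weight_58 above 0.7 m/s and contact force between the fingers and weight_58 below 0.1 N)).
It also fails if it takes over 99 s, if anything falls off the work surface, if the arm or the gripper's body presses on something with over 40 N, if the wrist force passes 120 N, or if a joint passes its speed limit or range.

ROBOT

A 6-joint arm with a two-finger parallel gripper is mounted at the origin on a cart in front of the work surface, level with it; the furniture and walls round the work are solid. World frame = base frame: x ahead of the robot, y to its left, z up, the work surface at z = 0. Lengths are in m, angles in rad, forces in N, time in s.
With the tool pointing down it reaches from about 0.4 to 0.825 m from the base axis. Payload 7 kg.
Tool frame: the origin (TCP) lies between the finger pads; the fingertips stand arm.nose_length ahead of it and the grasp point (between the pads) is the TCP (arm.nose_length is the distance from the TCP to the fingertips, in m); x points along the fingers, z is the direction in which the jaws open and shut, and the axes are right-handed (so a half turn about x gives the same grasp; the last joint's range is limited). The gripper opens to 88 mm and grips with 3 to 60 N. Pads are 19 mm wide; open, the fingers measure 130 mm over their backs; the gripper's body (78 mm by 193 mm) begins 47 mm behind the grasp point.
Start: joints at [-0.942, 0.359, 0.012, 0, -1.224, -0.288], TCP at [0.226, -0.636, 0.246] pointing down, gripper open.
Joint ranges: [-3.07, 3.07], [-1.43, 2.12], [-1.02, 1.25], [-3.03, 1.67], [-3.05, -0], [-3.03, 3.03]. Speed limits (rad/s): [2.39, 2.39, 3.01, 3.14, 3.14, 3.14].

INTERFACE

Orientations are given as [roll, pitch, yaw] about the fixed x, y, z axes, in that order (R = Rz(yaw) Ry(pitch) Rx(roll)).
In Python, from station import arm, viewer, spotter gives the robot as it stands.
- The arm moves only by the shell command python3 -m handwheel 'ROWS' [FORCE]. ROWS is a JSON object of lists of equal length, an entry for each row: "gripper": the gripper command: -1 is shut, 1 is fully open, values between are in proportion; "travel": the shift along the world's x, y, z each as a share of 500 mm, from -1 to 1, a list of three; "spin": the turn about the world's z as a share of 45 degrees, from -1 to 1. A call has 1 to 20 rows; each row is the pose to reach, as a shift and turn from the pose commanded when the call began; what a row does not reach only later rows make up. A row lasts 1/10 s, in which the tool goes at most 50 mm and 8.59 degrees, less where a joint would pass 70% of its speed; a pose out of reach is approached as far as the arm can. A call with a number of a shift or a turn outside -1 to 1 is refused whole. A call with a gripper value outside its range is refused whole. The fingers move at their own pace and stop on an object; FORCE is the grip in N (left out, the last holds). Time passes only in rows, so rows that repeat a pose let the fingers close. It gives the time, the measured TCP pose, the force and the opening at its end, in the units of the state.
- arm.get_state(): the state, without advancing time (a new reading comes with each control period).
- viewer.grab_frame(name): name is "scene" or "top" or "wrist"; returns a dict with "pixels" (400x640x3 uint8, blue, green, red), "fx", "fy", "cx", "cy" (pixels), "eye" and "attitude" of the camera in the world. Camera axes: x right, y down, z forward; pixel columns grow to the right and rows downward; lengths in m; the calibration is good to about 2 mm. A picture is of the moment at which its call begins. There is no depth.
- arm.job_done(): hands the job in, once; it reports no verdict.
Trained networks look in the newest picture that a camera, given by its name, has taken for a name from the list of things; names that differ only in an ending like _2 or _b are one class to them, and where a whole thing is asked for, a point or a joint stands for the part that bears it (a point fixed in the world has none). Each returns a list of dicts, best first, with "conf" (0 to 1); they miss things now and then, are a little off and sometimes report something else, mostly with a low value. They report only what shows in the picture. A call takes as long as a camera call. They do not tell look-alikes from the thing itself.
- spotter.spot_in(camera, label): "rect" ([left, top, right, bottom] in pixels, round what is visible of it).
- spotter.tip_of(camera, label): "at" ([column, row] in pixels: a listed point, or the origin of a listed thing).
The state is a dict: "t": time; "q": joint angles; "qd": joint speeds; "joint_efforts": joint torques, N m; "eef_pos": TCP position; "ee_rot": TCP orientation; "force": force on the tool from outside, world axes, zero at the start; "moment": the same for the moment, N m; "width": finger opening in m.
Only numpy, scipy, OpenCV 4.12 (cv2) and the standard library are available. Lean on these libraries where they do the work, as an engineer would, in place of code of your own. Each camera call takes 0.05 s, during which the arm holds its last target.

## Working session

There is one attempt and no reset: what is moved stays moved. The work goes in short steps, Python scripts to look and compute and a shell command to move; the robot and the scene stay as the last step left them, time stands still between calls to the robot, and variables do not carry over. Pictures are saved under pics/ and viewed, and the job is handed in when it is done.

```bash
ls; mkdir -p pics
python3 - <<'E'
from station import arm, viewer, spotter
import cv2
s=arm.get_state(); print(s, arm.nose_length)
for n in ["scene","top","wrist"]:
    f=viewer.grab_frame(n); cv2.imwrite(f"pics/a_{n}.png",f["pixels"]); print(n,f["fx"],f["fy"],f["cx"],f["cy"],f["eye"],f["attitude"])
E
```

```text
pics
{'t': 0.0, 'q': array([-9.41866320e-01,  3.59369517e-01,  1.10576202e-02, -3.15081911e-04,
       -1.22406093e+00, -2.88115080e-01]), 'qd': array([ 1.32151945e-03,  7.75300228e-04,  2.20849540e-05,  4.37042218e-04,
       -1.85459359e-03, -1.17328513e-03]), 'joint_efforts': array([-3.66342128e-04, -5.82713699e+01,  2.93048483e+01,  6.99690118e+00,
        6.88182103e-03, -1.54354439e-04]), 'eef_pos': array([ 0.22545402, -0.63576659,  0.24463965]), 'ee_rot': array([0.10242132, 1.56919223, 2.01392527]), 'force': array([ 0.42620973, -0.62443232,  0.30628338]), 'moment': array([-0.08844273, -0.04201432, -0.00713036]), 'width': 0.08747832923653225} 0.019
scene 496.53206174734 496.53206174734 312.24504945299054 201.33916203251698 [0.0817208  0.99293052 0.76114347] [-2.1408257   0.02169925 -2.7013599 ]
top 395.8463122100805 395.8463122100805 318.26437831211507 197.41603406222632 [0.45453501 0.01045022 0.93276237] [-3.06462523  0.02582769 -1.56820067]
wrist 319.51352251613173 319.51352251613173 315.35042741312833 204.7381008708312 [ 0.16043658 -0.65928865  0.38442256] [ 2.87900051e+00 -1.13698605e-03  1.91261635e+00]
```

View pics/a_top.png

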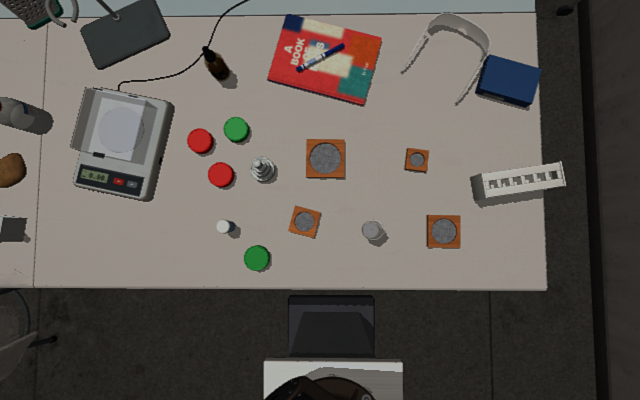

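View pics/a_scene.png

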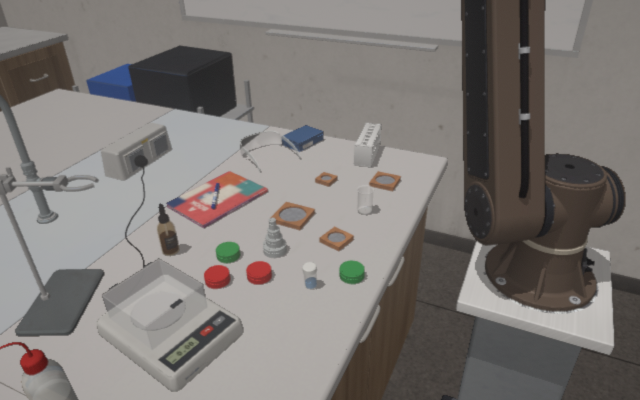

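View pics/a_wrist.png

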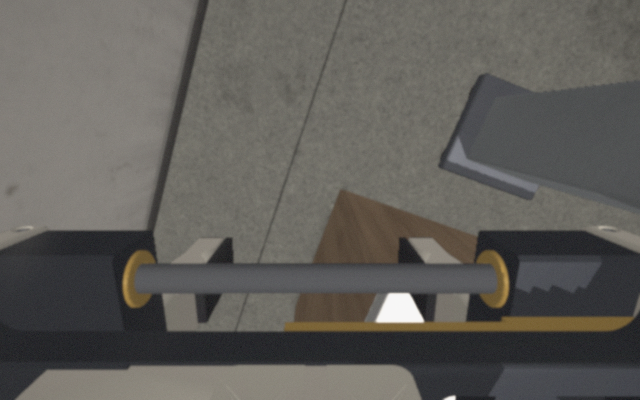

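```bash
cat > h.py <<'E'
import numpy as np, cv2
from scipy.spatial.transform import Rotation as Ro
from station import arm, viewer, spotter
def cam(f):
    return Ro.from_euler('xyz',f["attitude"]).as_matrix(), np.array(f["eye"])
def unproj(f,uv,z):
    R,e=cam(f); d=R@np.array([(uv[0]-f["cx"])/f["fx"],(uv[1]-f["cy"])/f["fy"],1])
    return (e+d*(z-e[2])/d[2])[:3]
def proj(f,p):
    R,e=cam(f); c=R.T@(np.array(p)-e); return np.array([c[0]/c[2]*f["fx"]+f["cx"],c[1]/c[2]*f["fy"]+f["cy"]])
E
python3 - <<'E'
from h import *
fs={n:viewer.grab_frame(n) for n in ["top","scene"]}
for l in ["weight_18","weight_30","weight_42","weight_58","block_18","block_30","block_42","block_58","beaker","pot"]:
    for n in ["top","scene"]:
        z={'weight_18':.068,'weight_30':.046,'weight_42':.024}.get(l,0)
        print(l,n,[(np.round(o["at"],1).tolist(),round(o["conf"],2),np.round(unproj(fs[n],o["at"],z)[:2],4).tolist()) for o in spotter.tip_of(n,l)[:5]])
# block segmentation
for n in fs:
    hsv=cv2.cvtColor(fs[n]["pixels"],cv2.COLOR_BGR2HSV)
    m=cv2.inRange(hsv,(5,110,90),(17,255,255))
    c,h=cv2.findContours(m,cv2.RETR_CCOMP,cv2.CHAIN_APPROX_NONE)
    for i,k in enumerate(c):
        if cv2.contourArea(k)>150 and h[0][i][3]<0:
            r=cv2.minAreaRect(k); print(n,np.round(r[0],1),np.round(r[1],1),round(r[2],1),"ctr z.014",np.round(unproj(fs[n],r[0],.014)[:2],4))
            if h[0][i][2]>=0:
                kk=max([c[j] for j in range(len(c)) if h[0][j][3]==i],key=cv2.contourArea)
                if len(kk)>8:
                    el=cv2.fitEllipse(kk); print("   well",np.round(el[0],1),np.round(el[1],1),np.round(unproj(fs[n],el[0],.012)[:2],4))
E
```

```text
weight_18 top [([223.3, 176.4], 0.85, [0.5677, 0.2435]), ([257.3, 253.8], 0.78, [0.398, 0.1654]), ([264.5, 172.1], 0.68, [0.5772, 0.152]), ([200.2, 141.3], 0.64, [0.6467, 0.2971]), ([260.6, 168.4], 0.5, [0.5855, 0.1608])]
weight_18 scene [([226.5, 255.4], 0.95, [0.6366, 0.298]), ([218.1, 279.3], 0.88, [0.6085, 0.3721]), ([348.7, 275.7], 0.88, [0.3633, 0.2515]), ([260.6, 275.8], 0.74, [0.5324, 0.3265]), ([274.4, 248.5], 0.66, [0.5507, 0.2333])]
weight_30 top [([223.3, 176.4], 0.85, [0.5706, 0.2494]), ([257.3, 253.8], 0.78, [0.3966, 0.1693]), ([264.5, 172.1], 0.68, [0.5804, 0.1556]), ([200.2, 141.3], 0.64, [0.6516, 0.3044]), ([260.6, 168.4], 0.5, [0.5888, 0.1646])]
weight_30 scene [([226.5, 255.4], 0.95, [0.6543, 0.2759]), ([218.1, 279.3], 0.88, [0.6252, 0.3523]), ([348.7, 275.7], 0.88, [0.3722, 0.228]), ([260.6, 275.8], 0.74, [0.5467, 0.3053]), ([274.4, 248.5], 0.66, [0.5656, 0.2092])]
weight_42 top [([223.3, 176.4], 0.85, [0.5735, 0.2553]), ([257.3, 253.8], 0.78, [0.3951, 0.1733]), ([264.5, 172.1], 0.68, [0.5835, 0.1592]), ([200.2, 141.3], 0.64, [0.6565, 0.3117]), ([260.6, 168.4], 0.
[... 2529 characters left out ...]
49  -0.2546]
top [304.  221.2] [26.7 26.8] 15.3 ctr z.014 [0.4699 0.0673]
   well [303.8 221. ] [20.2 20.6] [0.4705 0.068 ]
top [416.8 159.1] [21.3 21. ] 7.6 ctr z.014 [ 0.6151 -0.1951]
   well [416.7 158.9] [15.5 16.1] [ 0.6159 -0.1954]
top [325.  157.5] [37. 38.] 90.0 ctr z.014 [0.6193 0.0188]
   well [324.8 157.6] [32.2 32.5] [0.6194 0.0193]
top [362.5  50.4] [31.  29.4] 18.4 ctr z.014 [ 0.878  -0.0706]
scene [335.6 237.8] [26.8 18.8] 26.6 ctr z.014 [0.4677 0.0748]
   well [335.9 236.9] [12.5 20.1] [0.4694 0.0685]
scene [292.5 214.9] [35.7 21.6] 14.7 ctr z.014 [0.6131 0.0271]
   well [292.1 213.9] [16.6 29.6] [0.6176 0.0206]
scene [229.7 179.4] [13.  26.8] 63.4 ctr z.014 [ 0.8744 -0.0673]
```

Run:
```python
import cv2
a=cv2.imread('pics/a_top.png')[110:280,190:490]; cv2.imwrite('pics/a_topc.png',cv2.resize(a,None,fx=2.6,fy=2.6,interpolation=cv2.INTER_CUBIC))
a=cv2.imread('pics/a_scene.png')[150:300,200:420]; cv2.imwrite('pics/a_scenec.png',cv2.resize(a,None,fx=3.5,fy=3.5,interpolation=cv2.INTER_CUBIC))
```

```text
(no output)
```

View pics/a_topc.png

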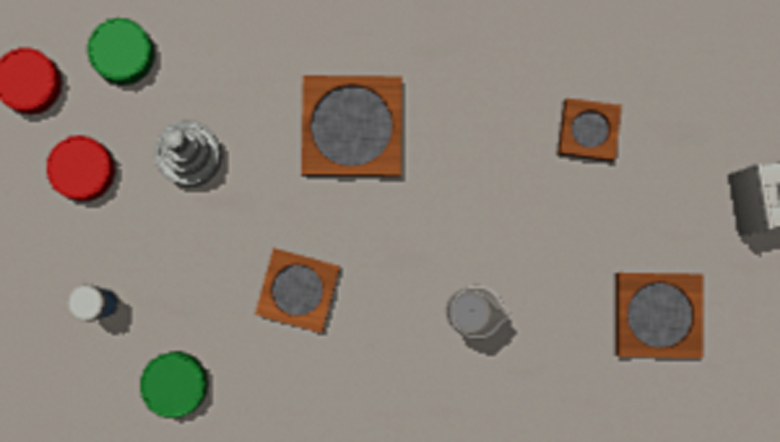

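View pics/a_scenec.png

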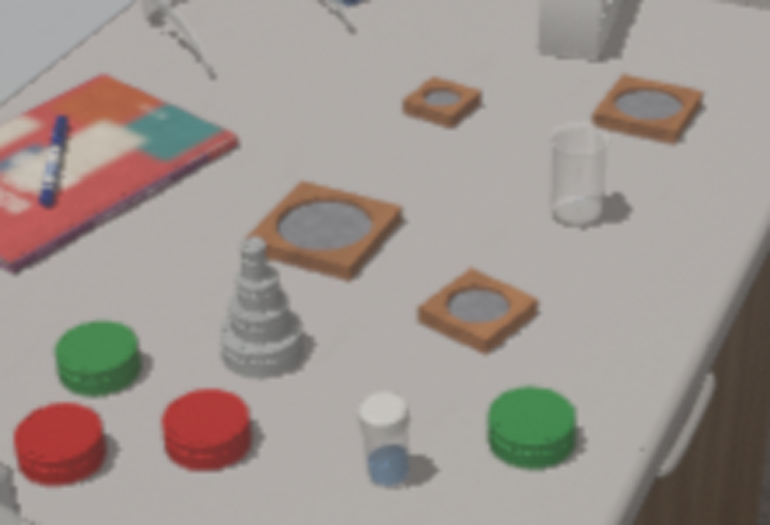

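```bash
cat >> h.py <<'E'
def tri(f1,u1,f2,u2):
    A=[];b=[]
    for f,u in((f1,u1),(f2,u2)):
        R,e=cam(f); d=R@np.array([(u[0]-f["cx"])/f["fx"],(u[1]-f["cy"])/f["fy"],1]); d/=np.linalg.norm(d)
        P=np.eye(3)-np.outer(d,d); A.append(P); b.append(P@e)
    return np.linalg.lstsq(np.vstack(A),np.hstack(b),rcond=None)[0]
def circ(f,c,r,z):
    return np.array([proj(f,[c[0]+r*np.cos(a),c[1]+r*np.sin(a),z]) for a in np.linspace(0,2*np.pi,40)])
def overlay(f,shapes,box,k,out):
    x0,y0,x1,y1=box
    im=cv2.resize(f["pixels"][y0:y1,x0:x1],None,fx=k,fy=k,interpolation=cv2.INTER_CUBIC)
    for s,col in shapes:
        p=((s-[x0,y0]+.5)*k-.5); cv2.polylines(im,[np.round(p*8).astype(np.int32)],True,col,1,cv2.LINE_AA,3)
    cv2.imwrite(out,im)
def jaw():
    s=arm.get_state(); R=Ro.from_euler('xyz',s["ee_rot"]).as_matrix()
    return s,R
E
python3 - <<'E'
from h import *
s,R=jaw(); print(s["t"],s["eef_pos"]); print(np.round(R,3)); print("jaw az",np.degrees(np.arctan2(R[1,2],R[0,2])))
f=viewer.grab_frame("top");g=viewer.grab_frame("scene")
print(tri(f,(257.3,161.2),g,(272.6,219.4)))
c=unproj(f,(257.3,161.2),.094)
print(c, proj(f,c+[0,0,0]))
for nm,F,box,k in(("top",f,(190,110,330,240),5.5),("scene",g,(230,190,330,290),6)):
    sh=[]
    for r,z in((.009,.094),(.015,.068),(.021,.046),(.029,.024)):
        sh.append((circ(F,c,r,z),(0,255,255)))
    sh.append((circ(F,c,.029,0),(255,0,255)))
    overlay(F,sh,box,k,f"pics/b_{nm}.png")
E
```

```text
1.25 [ 0.22556525 -0.63615912  0.24554952]
[[-0.    -0.942 -0.334]
 [ 0.    -0.334  0.942]
 [-1.     0.     0.   ]]
jaw az 109.52576395594937
[0.59538553 0.16305924 0.09144522]
[0.59718899 0.16358525 0.094     ] [257.3 161.2]
```

View pics/b_top.png

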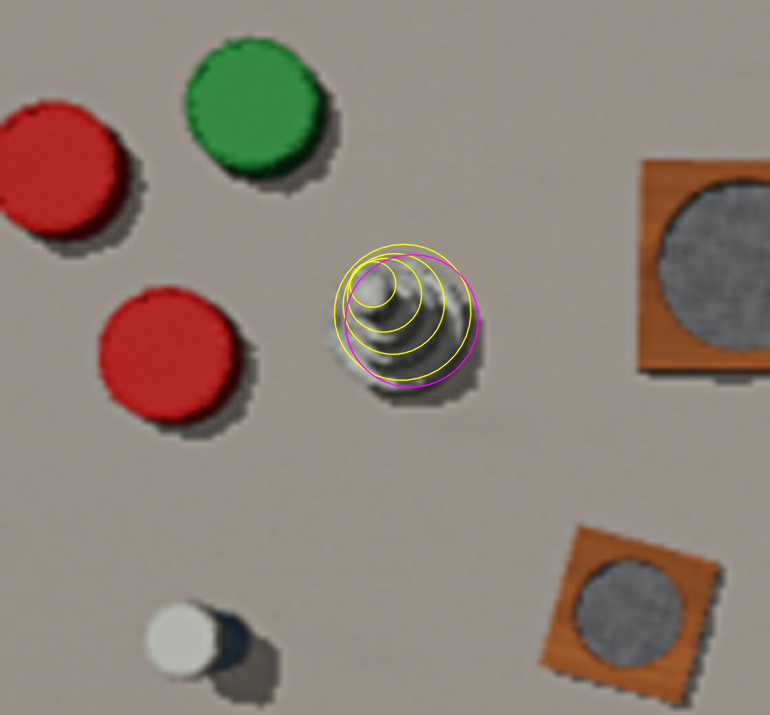

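View pics/b_scene.png

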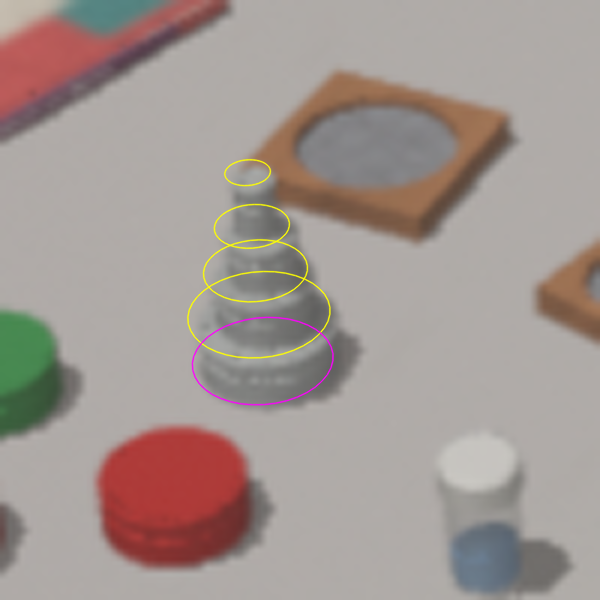

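```bash
python3 -m handwheel '{"gripper":[1,1,1,1,1,1,1,1,1,1,1],"travel":[[0.36,0.8,0],[0.36,0.8,0],[0.36,0.8,0],[0.36,0.8,0],[0.36,0.8,0],[0.36,0.8,0],[0.36,0.8,0],[0.36,0.8,0],[0.36,0.8,0],[0.36,0.8,0],[0.36,0.8,0]],"spin":[1,1,1,1,1,1,1,1,1,1,1]}' 30; python3 -m handwheel '{"gripper":[1,1,1,1,1,1,1,1,1,1,1,1,1],"travel":[[0.38,0.8,0],[0.38,0.8,0],[0.38,0.8,0],[0.38,0.8,0],[0.38,0.8,0],[0.38,0.8,0],[0.38,0.8,0],[0.38,0.8,0],[0.38,0.8,0],[0.38,0.8,0],[0.38,0.8,0],[0.38,0.8,0],[0.38,0.8,0]],"spin":[0.567,0.567,0.567,0.567,0.567,0.567,0.567,0.567,0.567,0.567,0.567,0.567,0.567]}'
python3 - <<'E'
from h import *
s,R=jaw(); print(s["t"],s["eef_pos"],s["q"],"jaw az",np.degrees(np.arctan2(R[1,2],R[0,2])))
f=viewer.grab_frame("wrist"); cv2.imwrite("pics/c_w.png",f["pixels"]); print(f["eye"],f["attitude"])
E
```

```text
t: 2.45
eef_pos: [0.406, -0.2353, 0.2459]
ee_rot: [-2.904, 1.57, -0.204]
force: [-0.3, -0.3, -0.3]
width: 0.0876
t: 3.75
eef_pos: [0.5955, 0.1622, 0.2458]
ee_rot: [-2.81, 1.571, 0.33]
force: [-0.6, 0.5, -0.0]
width: 0.0875
3.75 [0.59545356 0.16223009 0.24584175] [ 5.82026241e-01  2.64196652e-01 -1.22062067e-01  3.71892611e-05
 -1.18440365e+00 -5.83023098e-01] jaw az 179.94368699299906
[0.59585777 0.09259621 0.38554359] [ 2.87951771e+00  8.60996514e-04 -3.14148514e+00]
```

View pics/c_w.png

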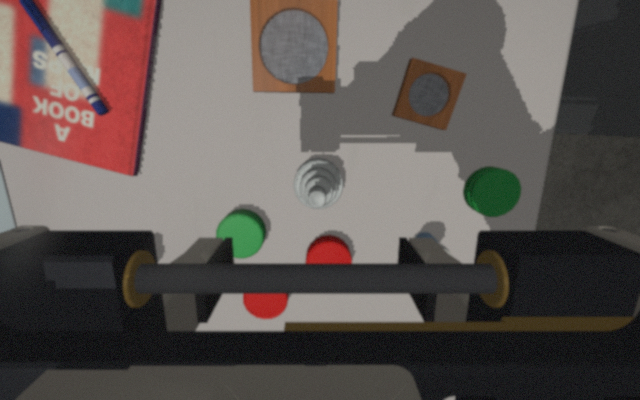

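Run:
```python
from h import *
f=viewer.grab_frame("wrist"); g=viewer.grab_frame("scene"); t=viewer.grab_frame("top")
print(unproj(f,(317.2,198),.094), tri(f,(317.2,198),g,(272.6,219.4)))
c=np.array([.594,.1645])
sh=[]
for r,z in((.009,.094),(.015,.068),(.021,.046),(.029,.024),(.029,0)): sh.append((circ(f,c,r,z),(0,255,255)))
overlay(f,sh,(270,140,370,230),6,"pics/d_w.png")
overlay(f,[],(270,140,370,230),6,"pics/d_w0.png")
```

```text
[0.5944157  0.16448337 0.094     ] [0.59333399 0.16430669 0.09232873]
```

View pics/d_w.png

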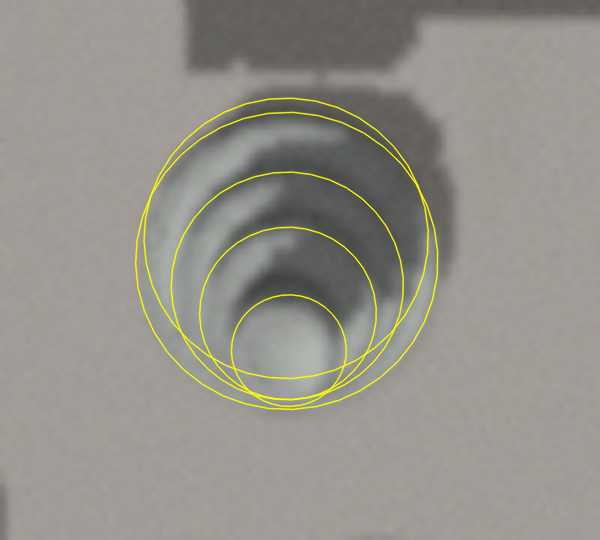

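View pics/d_w0.png

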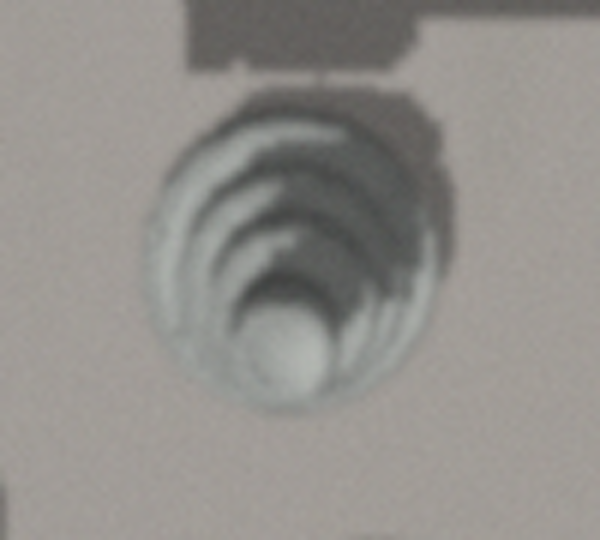

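```bash
python3 -m handwheel '{"gripper":[1,1,1,1,1,1,1,1],"travel":[[-0.002,0.0045,-0.08],[-0.002,0.0045,-0.16],[-0.002,0.0045,-0.22],[-0.002,0.0045,-0.26],[-0.002,0.0045,-0.28],[-0.002,0.0045,-0.3],[-0.002,0.0045,-0.3],[-0.002,0.0045,-0.3]],"spin":[0,0,0,0,0,0,0,0]}' 20
python3 - <<'E'
from h import *
g=viewer.grab_frame("scene"); overlay(g,[],(220,140,340,250),6,"pics/e_s.png")
g=viewer.grab_frame("wrist"); cv2.imwrite("pics/e_w.png",g["pixels"])
E
```

```text
t: 4.75
eef_pos: [0.5951, 0.1663, 0.0964]
ee_rot: [-2.748, 1.57, 0.394]
force: [0.2, 0.7, 0.1]
width: 0.0876
```

View pics/e_s.png

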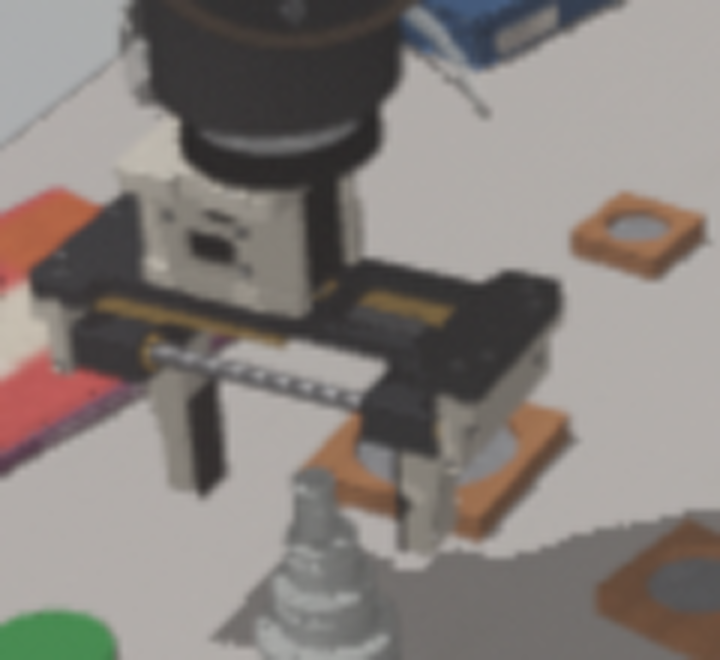

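View pics/e_w.png

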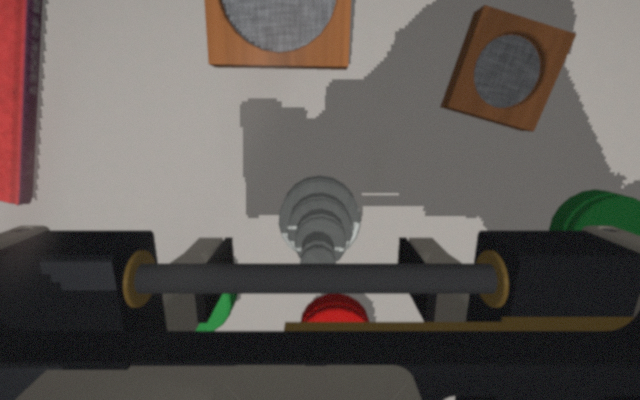

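Run:
```python
from h import *
s,R=jaw(); print(s["eef_pos"])
g=viewer.grab_frame("scene");f=viewer.grab_frame("wrist")
for p in ([.595,.1655,.077],[.595+.0438,.1655,.077],[.595-.0438,.1655,.077]): print(proj(g,p), (proj(g,p)-[220,140])*6, proj(f,p))
print(proj(f,[.5945,.1645,.094]))
```

```text
[0.59526147 0.16641617 0.09676889]
[271.65124776 224.75902972] [309.90748658 508.55417835] [316.65549144 251.40738324]
[255.8192959  220.57810394] [214.91577538 483.46862362] [235.20110066 251.18310315]
[287.92156235 229.055719  ] [407.52937409 534.33431402] [398.18115868 251.63185959]
[317.74941417 263.54353266]
```

```bash
python3 -m handwheel '{"gripper":[-1,-1,-1,-1,-1,-1,-1,-1,-1,-1,-1,-1],"travel":[[0,0,0],[0,0,0],[0,0,0],[0,0,0],[0,0,0],[0,0,0],[0,0,0],[0,0,0],[0,0,0],[0,0,0],[0,0,0],[0,0,0]],"spin":[0,0,0,0,0,0,0,0,0,0,0,0]}' 20
```

```text
t: 6.15
eef_pos: [0.5945, 0.1661, 0.0955]
ee_rot: [0.37, 1.571, -2.771]
force: [-0.8, 0.1, 0.2]
width: 0.0172
```

```bash
python3 -m handwheel '{"gripper":[-1,-1,-1,-1,-1,-1],"travel":[[0,0,0.01],[0,0,0.03],[0,0,0.06],[0,0,0.1],[0,0,0.12],[0,0,0.12]],"spin":[0,0,0,0,0,0]}' 20
python3 - <<'E'
from h import *
s,R=jaw(); print(s["eef_pos"])
g=viewer.grab_frame("scene"); overlay(g,[],(220,140,340,280),5,"pics/f_s.png")
E
```

```text
t: 6.75
eef_pos: [0.5956, 0.1666, 0.1578]
ee_rot: [-2.629, 1.567, 0.514]
force: [0.6, -0.1, -0.8]
width: 0.0174
[0.59557576 0.16662834 0.15781133]
```

View pics/f_s.png

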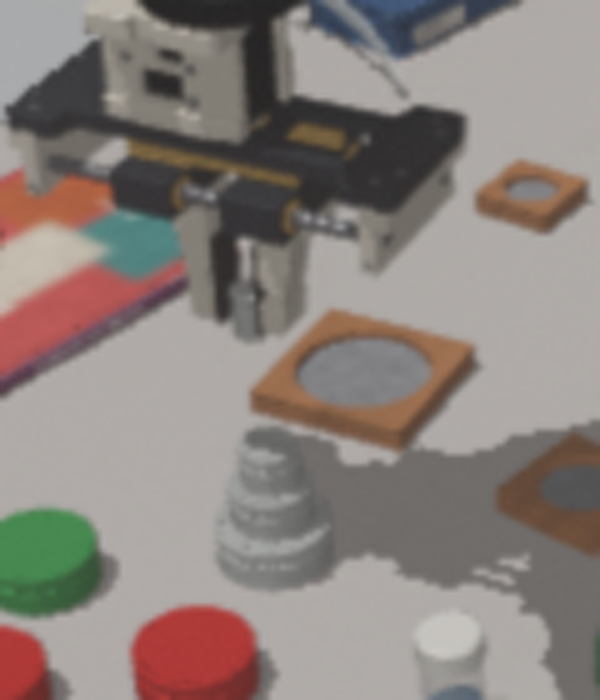

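```bash
python3 -m handwheel '{"gripper":[-1,-1,-1,-1,-1,-1,-1,-1,-1,-1,-1,-1,-1,-1,-1],"travel":[[0,-0.02,0],[0.004,-0.06,0],[0.008,-0.12,0],[0.012,-0.19,0],[0.016,-0.26,0],[0.02,-0.33,0],[0.024,-0.4,0],[0.028,-0.47,0],[0.032,-0.54,0],[0.036,-0.6,0],[0.04,-0.65,0],[0.041,-0.69,0],[0.041,-0.71,0],[0.041,-0.721,0],[0.041,-0.721,0]],"spin":[0,0,0,0,0,0,0,0,0,0,0,0,0,0,0]}' 20
python3 - <<'E'
from h import *
s,R=jaw(); print(s["eef_pos"],"jaw az",np.degrees(np.arctan2(R[1,2],R[0,2])))
f=viewer.grab_frame("wrist"); cv2.imwrite("pics/g_w.png",f["pixels"])
g=viewer.grab_frame("scene"); overlay(g,[],(270,90,390,230),5,"pics/g_s.png")
m=cv2.inRange(cv2.cvtColor(f["pixels"],cv2.COLOR_BGR2HSV),(5,110,60),(17,255,255))
c,h=cv2.findContours(m,cv2.RETR_CCOMP,cv2.CHAIN_APPROX_NONE)
for i,k in enumerate(c):
    if h[0][i][3]>=0 and cv2.contourArea(k)>150:
        el=cv2.fitEllipse(k); print(np.round(el[0],1),np.round(el[1],1),unproj(f,el[0],.014)[:2])
E
```

```text
t: 8.3
eef_pos: [0.6147, -0.1947, 0.155]
ee_rot: [-0.088, 1.57, 3.054]
force: [-0.9, -0.2, -0.0]
width: 0.0171
[ 0.61467351 -0.19472724  0.15504249] jaw az -179.99414032360403
[315.  195.5] [37.5 38.5] [ 0.61543294 -0.19767136]
[507.4 129.2] [62.9 73.8] [ 0.45089374 -0.25615928]
```

View pics/g_w.png

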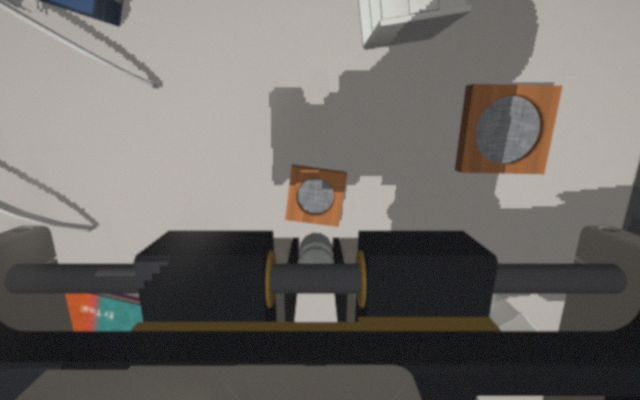

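View pics/g_s.png

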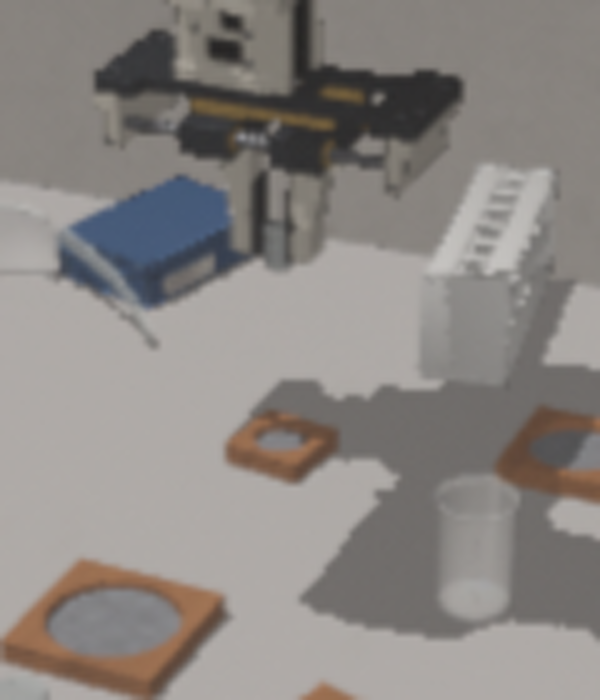

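```bash
python3 -m handwheel '{"gripper":[-1,-1,-1,-1,-1,-1,-1,-1,-1,-1],"travel":[[0,0,-0.03],[0,0,-0.08],[0,0,-0.13],[0,0,-0.17],[0,0,-0.2],[0,0,-0.22],[0,0,-0.23],[0,0,-0.234],[0,0,-0.236],[0,0,-0.236]],"spin":[0,0,0,0,0,0,0,0,0,0]}' 20
python3 - <<'E'
from h import *
f=viewer.grab_frame("wrist"); cv2.imwrite("pics/h_w.png",f["pixels"])
g=viewer.grab_frame("scene"); overlay(g,[],(290,120,370,200),7,"pics/h_s.png")
s,R=jaw(); print(s["eef_pos"],s["force"])
E
```

```text
t: 9.4
eef_pos: [0.6155, -0.1945, 0.0382]
ee_rot: [3.058, 1.57, -0.083]
force: [-0.3, -0.3, -0.7]
width: 0.0174
[ 0.61543995 -0.19451583  0.03822088] [ 0.1822125   0.88980599 -0.91544986]
```

View pics/h_w.png

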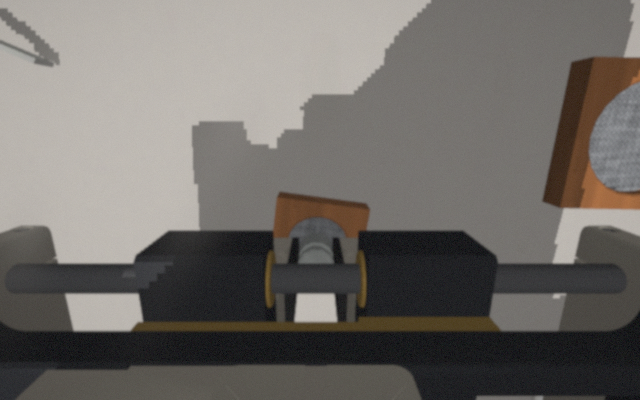

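View pics/h_s.png

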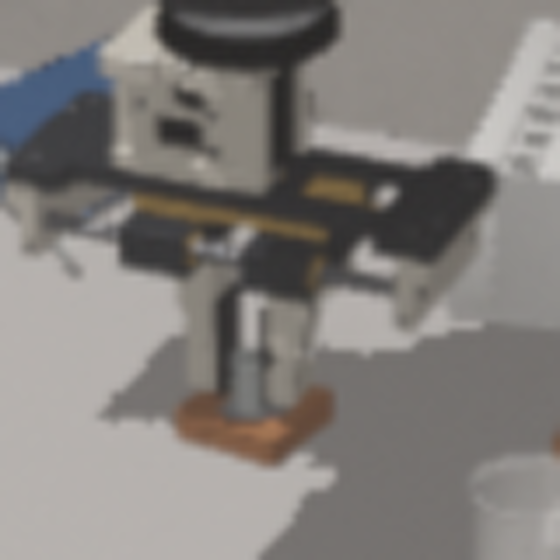

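```bash
python3 -m handwheel '{"gripper":[-1,-1,-1,-1],"travel":[[0,0,-0.001],[0,0,-0.002],[0,0,-0.003],[0,0,-0.003]],"spin":[0,0,0,0]}' 20;  python3 -m handwheel '{"gripper":[-1,-1],"travel":[[0,0,-0.001],[0,0,-0.002]],"spin":[0,0]}' 20
```

```text
t: 9.9
eef_pos: [0.615, -0.1944, 0.036]
ee_rot: [-0.087, 1.571, 3.055]
force: [-0.3, -0.0, -0.8]
width: 0.0173
t: 10.1
eef_pos: [0.6151, -0.1945, 0.0355]
ee_rot: [1.853, 1.571, -1.288]
force: [-3.1, 0.6, 8.0]
width: 0.0173
```

```bash
python3 -m handwheel '{"gripper":[-0.4,-0.2,0,0.2,0.2,0.2],"travel":[[0,0,0],[0,0,0],[0,0,0],[0,0,0],[0,0,0],[0,0,0]],"spin":[0,0,0,0,0,0]}' 20;  python3 -m handwheel '{"gripper":[0.2,0.2,0.2,0.2,0.2,0.2],"travel":[[0,0,0.02],[0,0,0.06],[0,0,0.12],[0,0,0.2],[0,0,0.24],[0,0,0.24]],"spin":[0,0,0,0,0,0]}' 20
python3 - <<'E'
from h import *
f=viewer.grab_frame("wrist"); overlay(f,[],(260,150,380,240),6,"pics/i_w.png")
g=viewer.grab_frame("scene"); overlay(g,[],(290,150,370,200),7,"pics/i_s.png")
s,R=jaw(); print(s["eef_pos"],s["force"])
E
```

```text
t: 10.7
eef_pos: [0.6151, -0.1944, 0.035]
ee_rot: [0.648, 1.571, -2.493]
force: [-0.0, -0.8, 0.6]
width: 0.052
t: 11.3
eef_pos: [0.6172, -0.1948, 0.1601]
ee_rot: [3.002, 1.563, -0.139]
force: [0.1, 0.7, -0.7]
width: 0.0529
[ 0.6151716  -0.19433078  0.15606771] [ 0.13192652 -0.0700191  -0.45835751]
```

View pics/i_w.png

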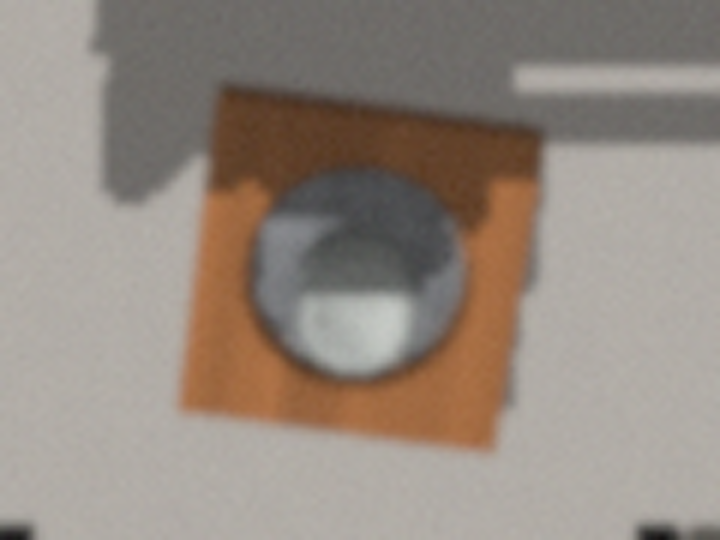

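View pics/i_s.png

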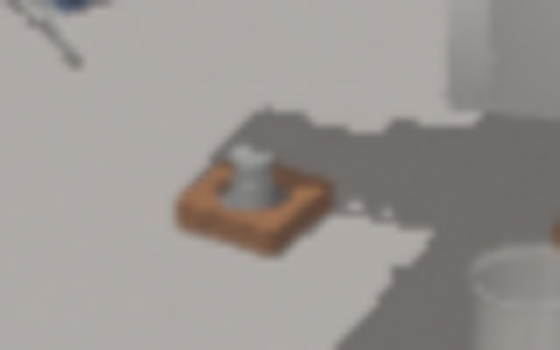

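```bash
python3 -m handwheel '{"gripper":[0.6,1,1,1,1,1,1,1,1,1,1,1],"travel":[[-0.004,0.06,0],[-0.008,0.13,0],[-0.012,0.22,0],[-0.02,0.31,0],[-0.024,0.4,0],[-0.028,0.49,0],[-0.032,0.58,0],[-0.036,0.65,0],[-0.04,0.7,0],[-0.041,0.719,0],[-0.041,0.719,0],[-0.041,0.719,0]],"spin":[0,0,0,0,0,0,0,0,0,0,0,0]}' 30
python3 - <<'E'
from h import *
f=viewer.grab_frame("wrist"); 
s,R=jaw(); print(s["eef_pos"],s["force"])
c=np.array([.594,.1645])
overlay(f,[(circ(f,c,r,z),(0,255,255)) for r,z in((.015,.068),(.021,.046),(.029,.024))],(250,140,390,260),5.5,"pics/j_w.png")
E
```

```text
t: 12.6
eef_pos: [0.5942, 0.1643, 0.1544]
ee_rot: [0.546, 1.569, -2.595]
force: [0.1, 0.5, -0.2]
width: 0.0876
[0.59434424 0.16394426 0.15457795] [ 0.18099126 -0.35668386  0.08457345]
```

View pics/j_w.png

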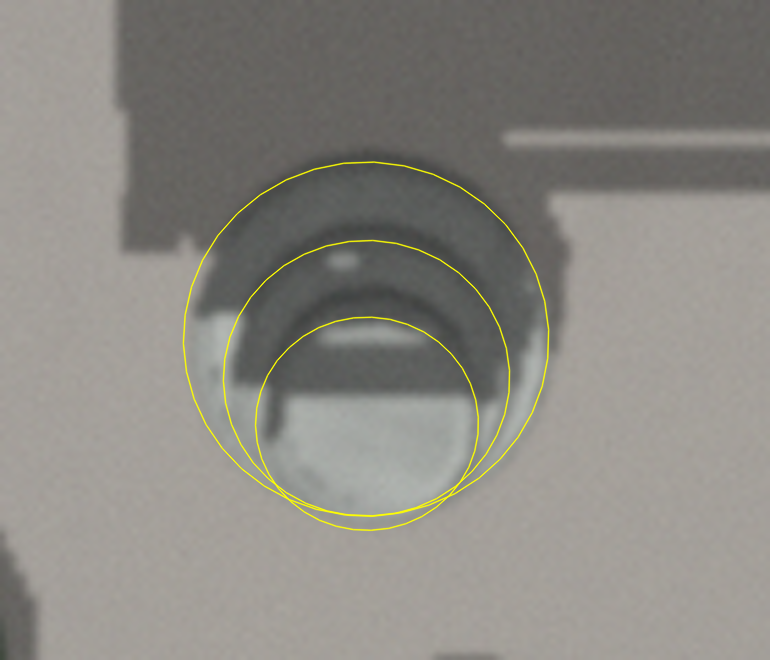

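```bash
python3 -m handwheel '{"gripper":[1,1,1,1,1,1,1],"travel":[[-0.002,-0.001,-0.04],[-0.002,-0.001,-0.08],[-0.002,-0.001,-0.12],[-0.002,-0.001,-0.145],[-0.002,-0.001,-0.157],[-0.002,-0.001,-0.163],[-0.002,-0.001,-0.163]],"spin":[0,0,0,0,0,0,0]}' 30;  python3 -m handwheel '{"gripper":[-1,-1,-1,-1,-1,-1,-1,-1,-1,-1,-1],"travel":[[0,0,0],[0,0,0],[0,0,0],[0,0,0],[0,0,0],[0,0,0],[0,0,0],[0,0,0],[0,0,0],[0,0,0],[0,0,0]],"spin":[0,0,0,0,0,0,0,0,0,0,0]}' 30
```

```text
t: 13.35
eef_pos: [0.5938, 0.1644, 0.0738]
ee_rot: [-3.139, 1.571, 0.003]
force: [-0.2, 0.1, 1.1]
width: 0.0879
t: 14.45
eef_pos: [0.5935, 0.1646, 0.0735]
ee_rot: [0.353, 1.571, -2.788]
force: [-0.9, 0.1, 0.2]
width: 0.0292
```

```bash
python3 -m handwheel '{"gripper":[-1,-1,-1,-1,-1,-1,-1,-1,-1,-1,-1,-1,-1,-1],"travel":[[0,0,0.01],[0,0,0.03],[0,0,0.07],[0,0,0.11],[0,0,0.14],[-0.02,-0.016,0.15],[-0.06,-0.047,0.15],[-0.12,-0.094,0.15],[-0.17,-0.132,0.15],[-0.21,-0.163,0.15],[-0.235,-0.182,0.15],[-0.247,-0.191,0.15],[-0.247,-0.191,0.15],[-0.247,-0.191,0.15]],"spin":[0,0,0,0,0,0,0,0,0,0,0,0,0,0]}' 30
python3 - <<'E'
from h import *
s,R=jaw(); print(s["eef_pos"],s["force"],s["width"])
f=viewer.grab_frame("wrist"); cv2.imwrite("pics/k_w.png",f["pixels"])
m=cv2.inRange(cv2.cvtColor(f["pixels"],cv2.COLOR_BGR2HSV),(5,110,40),(17,255,255))
c,h=cv2.findContours(m,cv2.RETR_CCOMP,cv2.CHAIN_APPROX_NONE)
for i,k in enumerate(c):
    if h[0][i][3]>=0 and cv2.contourArea(k)>150:
        el=cv2.fitEllipse(k); print(np.round(el[0],1),np.round(el[1],1),unproj(f,el[0],.012)[:2])
E
```

```text
t: 15.85
eef_pos: [0.471, 0.0696, 0.1488]
ee_rot: [-2.863, 1.57, 0.28]
force: [-0.1, 0.5, -0.7]
width: 0.0292
[0.47096917 0.06961867 0.14880314] [-0.12957171  0.47099616 -0.73004821] 0.02922204792296277
[316.7 195.6] [51.1 52.7] [0.47044438 0.06571857]
[142.3 139.4] [81.4 94.6] [0.61888912 0.01702791]
```

View pics/k_w.png

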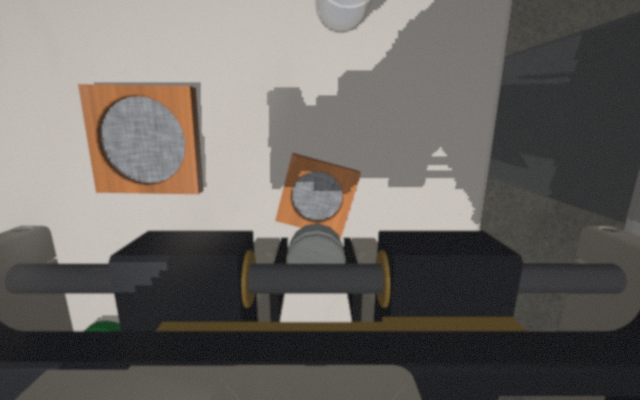

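```bash
python3 -m handwheel '{"gripper":[-1,-1,-1,-1,-1,-1,-1,-1,-1,-1],"travel":[[0,-0.002,-0.03],[-0.001,-0.002,-0.08],[-0.001,-0.002,-0.13],[-0.001,-0.002,-0.17],[-0.001,-0.002,-0.2],[-0.001,-0.002,-0.212],[-0.001,-0.002,-0.218],[-0.001,-0.002,-0.221],[-0.001,-0.002,-0.222],[-0.001,-0.002,-0.222]],"spin":[0,0,0,0,0,0,0,0,0,0]}' 30
python3 - <<'E'
from h import *
g=viewer.grab_frame("scene"); overlay(g,[],(290,180,390,260),7,"pics/l_s.png")
s,R=jaw(); print(s["eef_pos"],s["force"])
E
python3 -m handwheel '{"gripper":[-1,-1,-1],"travel":[[0,0,-0.001],[0,0,-0.002],[0,0,-0.002]],"spin":[0,0,0]}' 30
```

```text
t: 16.9
eef_pos: [0.47, 0.0683, 0.0381]
ee_rot: [-2.641, 1.57, 0.502]
force: [-0.4, -0.2, -1.1]
width: 0.029
[0.46996665 0.06830261 0.03814492] [ 0.38962048  0.55706196 -0.58186269]
t: 17.25
eef_pos: [0.4696, 0.0681, 0.0367]
ee_rot: [-2.539, 1.571, 0.603]
force: [-0.0, -0.3, -0.7]
width: 0.0292
```

View pics/l_s.png

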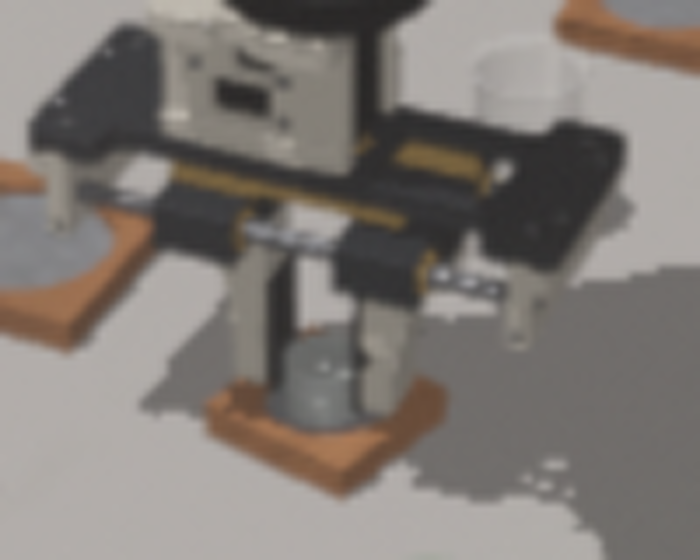

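```bash
python3 -m handwheel '{"gripper":[-1,-1],"travel":[[0,0,-0.001],[0,0,-0.0015]],"spin":[0,0]}' 30; python3 -m handwheel '{"gripper":[-1,-1],"travel":[[0,0,-0.001],[0,0,-0.001]],"spin":[0,0]}' 30
```

```text
t: 17.45
eef_pos: [0.4696, 0.0681, 0.0358]
ee_rot: [0.642, 1.571, -2.499]
force: [0.6, -0.4, -2.0]
width: 0.0292
t: 17.65
eef_pos: [0.4696, 0.0681, 0.0355]
ee_rot: [1.422, 1.571, -1.719]
force: [-1.2, -0.5, 3.1]
width: 0.029
```

Contact (force z turned from −1 to +3 N). Release and lift.

```bash
python3 -m handwheel '{"gripper":[-0.2,-0.1,0,0.2,0.3,0.3],"travel":[[0,0,0],[0,0,0],[0,0,0],[0,0,0],[0,0,0],[0,0,0]],"spin":[0,0,0,0,0,0]}' 30;  python3 -m handwheel '{"gripper":[0.3,0.3,0.3,0.3,0.3,0.3,0.3],"travel":[[0,0,0.02],[0,0,0.06],[0,0,0.12],[0,0,0.2],[0,0,0.23],[0,0,0.24],[0,0,0.24]],"spin":[0,0,0,0,0,0,0]}' 30
python3 - <<'E'
from h import *
f=viewer.grab_frame("wrist"); overlay(f,[],(260,150,380,240),6,"pics/m_w.png")
g=viewer.grab_frame("scene"); overlay(g,[],(220,150,400,290),4,"pics/m_s.png")
s,R=jaw(); print(s["eef_pos"],s["force"])
E
```

```text
t: 18.25
eef_pos: [0.4696, 0.0681, 0.0353]
ee_rot: [3.061, 1.571, -0.08]
force: [0.2, -0.6, -0.1]
width: 0.0561
t: 18.95
eef_pos: [0.4697, 0.0682, 0.1561]
ee_rot: [-2.512, 1.569, 0.63]
force: [0.9, -0.1, 1.2]
width: 0.057
[0.46894253 0.06782588 0.15452647] [-0.07859934  0.24462529 -0.37388008]
```

View pics/m_w.png

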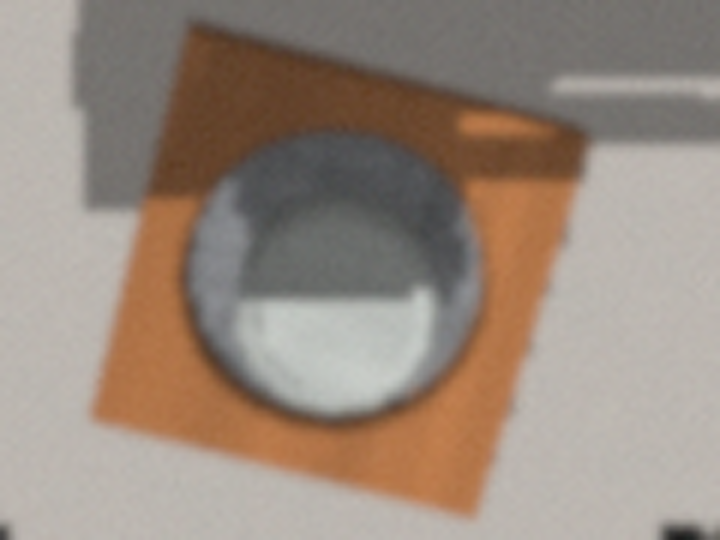

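View pics/m_s.png

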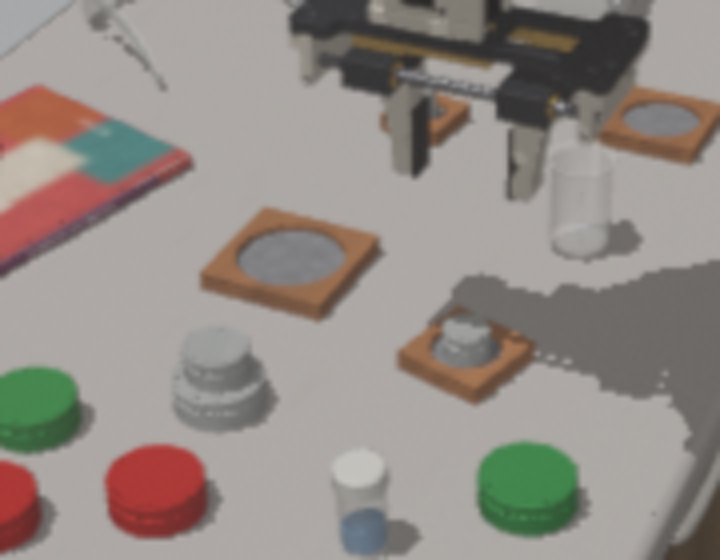

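```bash
python3 -m handwheel '{"gripper":[0.6,1,1,1,1,1,1,1],"travel":[[0.05,0.04,0],[0.11,0.087,0],[0.17,0.132,0],[0.22,0.17,0],[0.24,0.186,0],[0.247,0.192,0],[0.247,0.192,0],[0.247,0.192,0]],"spin":[0,0,0,0,0,0,0,0]}' 30
python3 - <<'E'
from h import *
f=viewer.grab_frame("wrist"); 
s,R=jaw(); print(s["eef_pos"],s["force"],s["width"])
c=np.array([.593,.1635])
overlay(f,[(circ(f,c,r,z),(0,255,255)) for r,z in((.021,.046),(.029,.024))],(250,140,390,260),5.5,"pics/n_w.png")
E
```

```text
t: 19.85
eef_pos: [0.592, 0.1633, 0.1549]
ee_rot: [0.405, 1.569, -2.736]
force: [-0.1, 0.2, 0.3]
width: 0.0875
[0.59216107 0.16337773 0.15527644] [-0.74255083 -0.53713743  0.44377313] 0.08772141081774372
```

View pics/n_w.png

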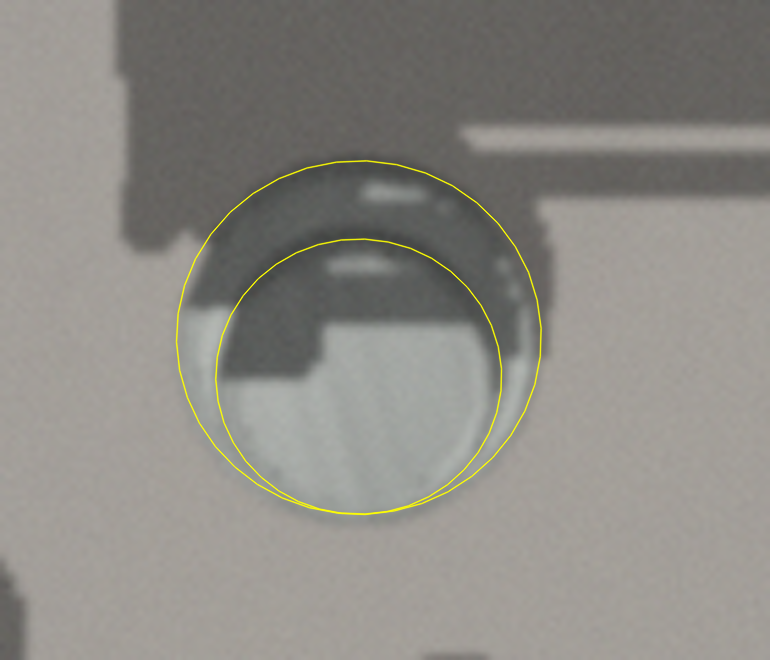

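```bash
python3 -m handwheel '{"gripper":[1,1,1,1,1,1,1],"travel":[[0.001,0,-0.06],[0.001,0,-0.12],[0.001,0,-0.16],[0.001,0,-0.185],[0.001,0,-0.199],[0.001,0,-0.206],[0.001,0,-0.206]],"spin":[0,0,0,0,0,0,0]}' 40;  python3 -m handwheel '{"gripper":[-1,-1,-1,-1,-1,-1,-1,-1,-1,-1],"travel":[[0,0,0],[0,0,0],[0,0,0],[0,0,0],[0,0,0],[0,0,0],[0,0,0],[0,0,0],[0,0,0],[0,0,0]],"spin":[0,0,0,0,0,0,0,0,0,0]}' 40
```

```text
t: 20.6
eef_pos: [0.5938, 0.1642, 0.0528]
ee_rot: [-2.731, 1.57, 0.411]
force: [-0.1, 0.8, -0.8]
width: 0.0879
t: 21.6
eef_pos: [0.5935, 0.1641, 0.0523]
ee_rot: [0.465, 1.571, -2.676]
force: [-1.0, 0.2, 1.9]
width: 0.0408
```

```bash
python3 -m handwheel '{"gripper":[-1,-1,-1,-1,-1,-1],"travel":[[0,0,0.01],[0,0,0.04],[0,0,0.1],[0,0,0.16],[0,0,0.19],[0,0,0.2]],"spin":[0,0,0,0,0,0]}' 40;  python3 -m handwheel '{"gripper":[-1,-1,-1,-1,-1,-1,-1,-1,-1,-1,-1,-1,-1,-1,-1,-1,-1,-1],"travel":[[-0.01,-0.03,0],[-0.027,-0.08,0],[-0.048,-0.14,0],[-0.068,-0.2,0],[-0.089,-0.26,0],[-0.11,-0.32,0],[-0.13,-0.38,0],[-0.151,-0.44,0],[-0.171,-0.5,0],[-0.192,-0.56,0],[-0.212,-0.62,0],[-0.233,-0.68,0],[-0.253,-0.74,0],[-0.271,-0.79,0],[-0.281,-0.82,0],[-0.287,-0.838,0],[-0.287,-0.838,0],[-0.287,-0.838,0]],"spin":[0,0,0,0,0,0,0,0,0,0,0,0,0,0,0,0,0,0]}' 40
python3 - <<'E'
from h import *
s,R=jaw(); print(s["eef_pos"],s["force"],s["width"],np.degrees(np.arctan2(R[1,2],R[0,2])))
f=viewer.grab_frame("wrist"); cv2.imwrite("pics/o_w.png",f["pixels"])
g=viewer.grab_frame("scene"); cv2.imwrite("pics/o_s.png",g["pixels"])
m=cv2.inRange(cv2.cvtColor(f["pixels"],cv2.COLOR_BGR2HSV),(5,110,40),(17,255,255))
c,h=cv2.findContours(m,cv2.RETR_CCOMP,cv2.CHAIN_APPROX_NONE)
for i,k in enumerate(c):
    if h[0][i][3]>=0 and cv2.contourArea(k)>150:
        el=cv2.fitEllipse(k); print(np.round(el[0],1),np.round(el[1],1),unproj(f,el[0],.012)[:2])
E
```

```text
t: 22.2
eef_pos: [0.5945, 0.1645, 0.1546]
ee_rot: [-2.636, 1.567, 0.507]
force: [0.2, -1.4, -1.8]
width: 0.0411
t: 24.0
eef_pos: [0.4497, -0.2547, 0.1518]
ee_rot: [-0.389, 1.57, 2.753]
force: [-1.2, -0.4, -2.4]
width: 0.041
[ 0.44966184 -0.25472587  0.15177713] [-1.213735   -0.4211093  -2.42039444] 0.04096912535443481 -179.989691875663
```

View pics/o_w.png

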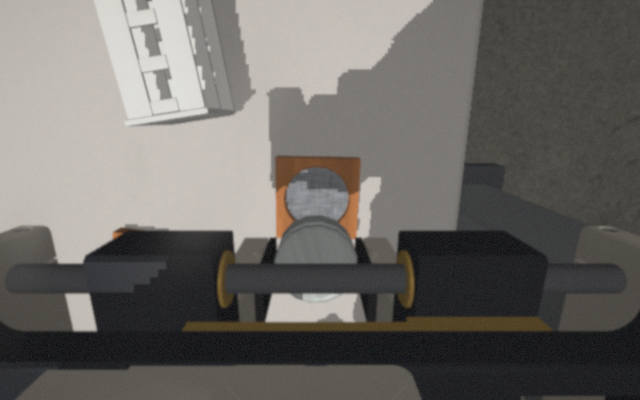

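View pics/o_s.png

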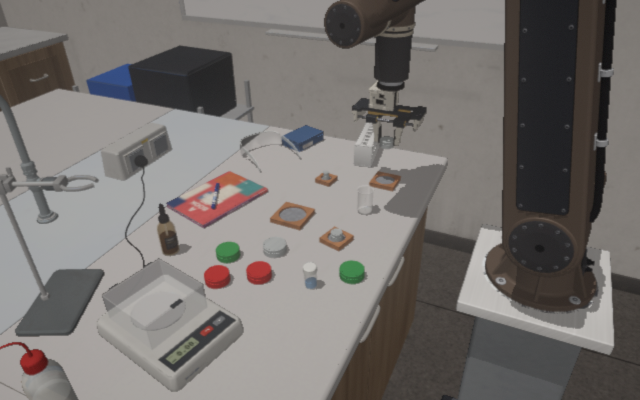

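```bash
python3 -m handwheel '{"gripper":[-1,-1,-1,-1,-1,-1,-1,-1,-1,-1],"travel":[[0,0,-0.03],[0,0,-0.08],[0,0,-0.13],[0,0,-0.17],[0,0,-0.2],[0,0,-0.214],[0,0,-0.222],[0,0,-0.227],[0,0,-0.228],[0,0,-0.228]],"spin":[0,0,0,0,0,0,0,0,0,0]}' 40
python3 - <<'E'
from h import *
g=viewer.grab_frame("scene"); overlay(g,[],(340,120,420,210),7,"pics/p_s.png")
f=viewer.grab_frame("wrist"); overlay(f,[],(220,170,420,320),4,"pics/p_w.png")
s,R=jaw(); print(s["eef_pos"],s["force"])
E
```

```text
t: 25.1
eef_pos: [0.4505, -0.255, 0.0389]
ee_rot: [2.937, 1.57, -0.204]
force: [0.0, 0.7, -1.5]
width: 0.0409
[ 0.45041459 -0.25499131  0.03884407] [-0.72708904  0.78902351 -1.80184622]
```

View pics/p_s.png

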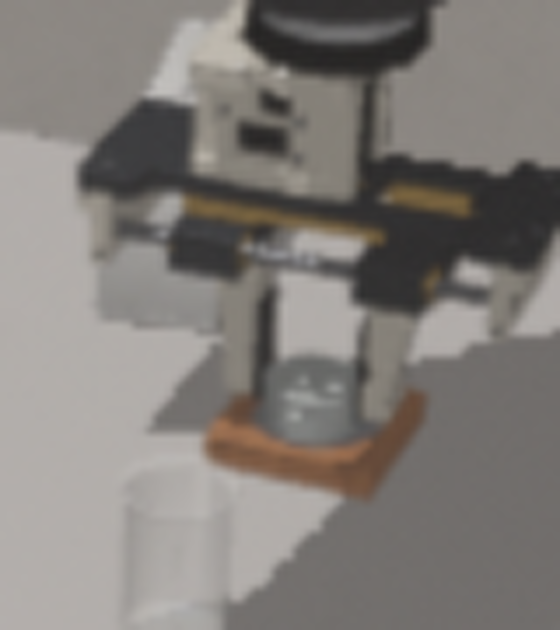

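View pics/p_w.png

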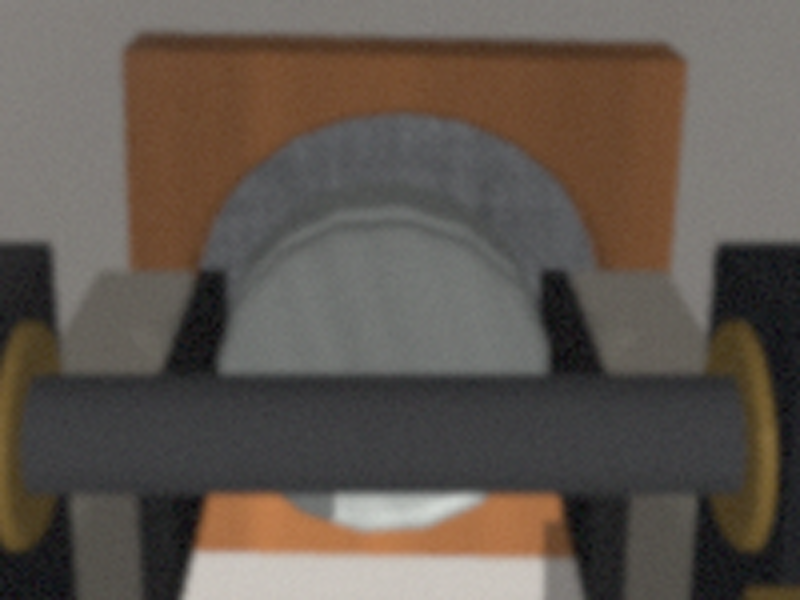

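```bash
python3 -m handwheel '{"gripper":[-1,-1,-1],"travel":[[-0.002,0,-0.001],[-0.003,0,-0.002],[-0.003,0,-0.003]],"spin":[0,0,0]}' 40;python3 -m handwheel '{"gripper":[-1,-1],"travel":[[0,0,-0.001],[0,0,-0.002]],"spin":[0,0]}' 40
```

```text
t: 25.5
eef_pos: [0.4485, -0.255, 0.0369]
ee_rot: [-2.889, 1.571, 0.253]
force: [0.1, -0.5, -1.5]
width: 0.0406
t: 25.7
eef_pos: [0.4486, -0.255, 0.0362]
ee_rot: [0.894, 1.571, -2.247]
force: [-3.0, 2.4, 10.0]
width: 0.0407
```

```bash
python3 -m handwheel '{"gripper":[0.1,0.2,0.3,0.5,0.6,0.6],"travel":[[0,0,0],[0,0,0],[0,0,0],[0,0,0],[0,0,0],[0,0,0]],"spin":[0,0,0,0,0,0]}' 40;  python3 -m handwheel '{"gripper":[0.6,0.6,0.6,0.6,0.6,0.6,0.6],"travel":[[0,0,0.02],[0,0,0.06],[0,0,0.12],[0,0,0.2],[0,0,0.23],[0,0,0.24],[0,0,0.24]],"spin":[0,0,0,0,0,0,0]}' 40
python3 - <<'E'
from h import *
f=viewer.grab_frame("wrist"); overlay(f,[],(260,150,380,250),6,"pics/q_w.png")
s,R=jaw(); print(s["eef_pos"],s["force"],s["width"])
E
```

```text
t: 26.3
eef_pos: [0.4486, -0.2549, 0.0358]
ee_rot: [2.082, 1.571, -1.059]
force: [-0.1, 0.7, -0.3]
width: 0.0694
t: 27.0
eef_pos: [0.4488, -0.2549, 0.1567]
ee_rot: [3.077, 1.569, -0.064]
force: [-0.1, 0.4, -0.3]
width: 0.0701
[ 0.44821195 -0.254766    0.1556366 ] [-0.79671249 -0.62754359 -1.12017552] 0.0700742202852871
```

View pics/q_w.png

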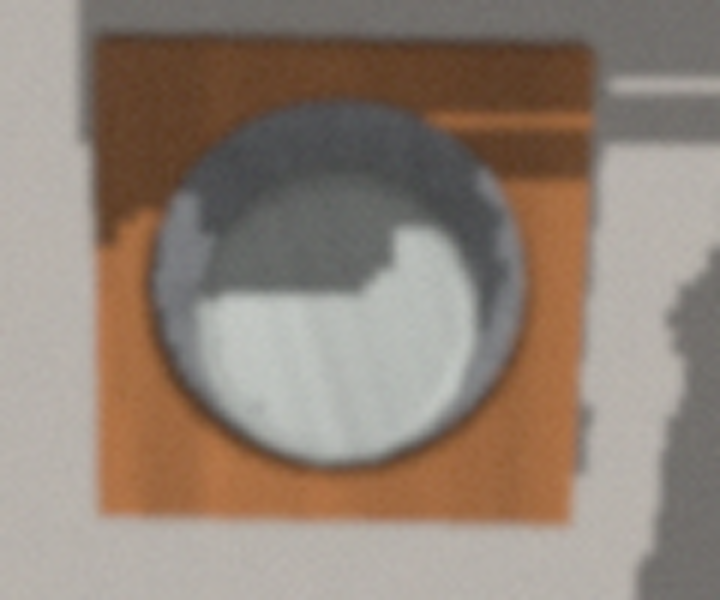

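```bash
python3 -m handwheel '{"gripper":[1,1,1,1,1,1,1,1,1,1,1,1,1,1],"travel":[[0.017,0.05,0],[0.041,0.12,0],[0.069,0.2,0],[0.096,0.28,0],[0.124,0.36,0],[0.151,0.44,0],[0.179,0.52,0],[0.206,0.6,0],[0.233,0.68,0],[0.258,0.75,0],[0.278,0.81,0],[0.288,0.838,0],[0.288,0.838,0],[0.288,0.838,0]],"spin":[0,0,0,0,0,0,0,0,0,0,0,0,0,0]}' 50
python3 - <<'E'
from h import *
f=viewer.grab_frame("wrist"); 
s,R=jaw(); print(s["eef_pos"],s["force"],s["width"])
c=np.array([.593,.1635])
overlay(f,[(circ(f,c,r,z),(0,255,255)) for r,z in((.029,.024),)],(220,140,420,290),4,"pics/r_w.png")
t=viewer.grab_frame("top"); overlay(t,[],(190,100,470,260),2.8,"pics/r_t.png")
E
```

```text
t: 28.45
eef_pos: [0.5917, 0.1634, 0.1545]
ee_rot: [0.483, 1.568, -2.658]
force: [-0.2, -1.1, 0.4]
width: 0.088
[0.59180567 0.16303978 0.15490959] [-0.21623693 -0.69571866 -0.15390561] 0.08778055832335238
```

View pics/r_w.png

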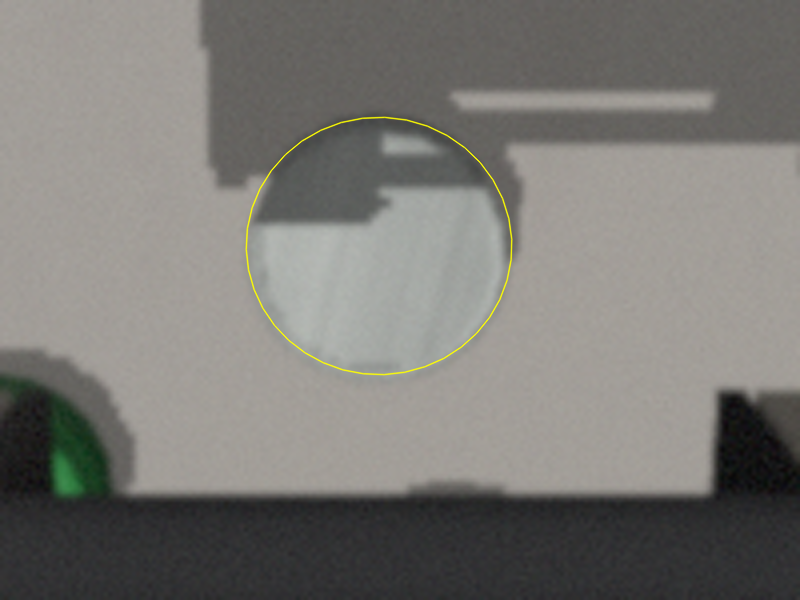

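View pics/r_t.png

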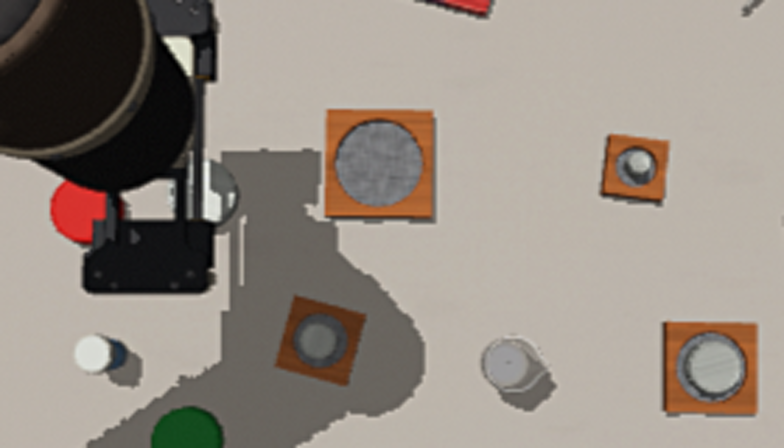

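```bash
python3 -m handwheel '{"gripper":[1,1,1,1,1,1,1,1,1],"travel":[[0.001,0,-0.06],[0.001,0,-0.12],[0.001,0,-0.17],[0.001,0,-0.21],[0.001,0,-0.235],[0.001,0,-0.248],[0.001,0,-0.254],[0.001,0,-0.255],[0.001,0,-0.255]],"spin":[0,0,0,0,0,0,0,0,0]}' 50;  python3 -m handwheel '{"gripper":[-1,-1,-1,-1,-1,-1,-1,-1],"travel":[[0,0,0],[0,0,0],[0,0,0],[0,0,0],[0,0,0],[0,0,0],[0,0,0],[0,0,0]],"spin":[0,0,0,0,0,0,0,0]}' 50
```

```text
t: 29.45
eef_pos: [0.5936, 0.1643, 0.0292]
ee_rot: [-2.641, 1.569, 0.501]
force: [-0.0, -0.3, 0.3]
width: 0.0877
t: 30.25
eef_pos: [0.593, 0.1641, 0.0284]
ee_rot: [0.039, 1.571, -3.102]
force: [-1.5, -0.1, 4.4]
width: 0.0572
```

```bash
python3 -m handwheel '{"gripper":[-1,-1,-1,-1,-1,-1,-1,-1,-1,-1,-1,-1,-1,-1,-1,-1,-1,-1],"travel":[[0,0,0.01],[0,0,0.03],[0,0,0.07],[0,0,0.12],[0,0,0.16],[0,0,0.17],[0.004,-0.02,0.17],[0.01,-0.05,0.17],[0.017,-0.09,0.17],[0.024,-0.13,0.17],[0.031,-0.17,0.17],[0.038,-0.21,0.17],[0.045,-0.25,0.17],[0.049,-0.275,0.17],[0.051,-0.285,0.17],[0.051,-0.289,0.17],[0.051,-0.289,0.17],[0.051,-0.289,0.17]],"spin":[0,0,0,0,0,0,0,0,0,0,0,0,0,0,0,0,0,0]}' 50
python3 - <<'E'
from h import *
s,R=jaw(); print(s["eef_pos"],s["force"],s["width"])
f=viewer.grab_frame("wrist"); cv2.imwrite("pics/s_w.png",f["pixels"])
E
```

```text
t: 32.05
eef_pos: [0.6185, 0.0202, 0.1132]
ee_rot: [-0.991, 1.571, 2.152]
force: [0.7, 0.9, -5.4]
width: 0.0572
[0.61852154 0.02019194 0.11324954] [ 0.73030752  0.91987363 -5.41947944] 0.05718006658296939
```

View pics/s_w.png

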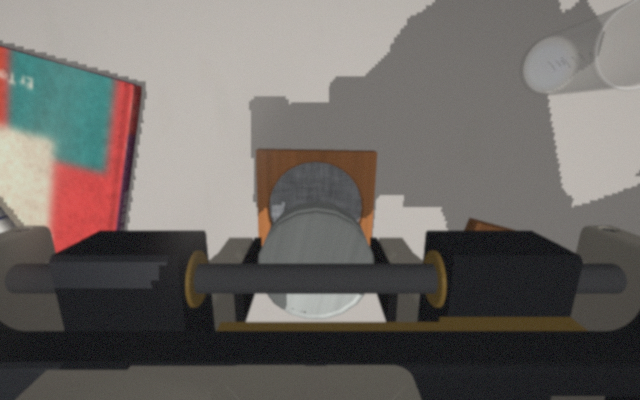

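```bash
python3 -m handwheel '{"gripper":[-1,-1,-1,-1,-1,-1,-1,-1],"travel":[[0,-0.001,-0.02],[0,-0.001,-0.06],[0,-0.001,-0.1],[0,-0.001,-0.13],[0,-0.001,-0.142],[0,-0.001,-0.148],[0,-0.001,-0.15],[0,-0.001,-0.15]],"spin":[0,0,0,0,0,0,0,0]}' 50
python3 - <<'E'
from h import *
g=viewer.grab_frame("scene"); overlay(g,[],(240,150,350,250),6,"pics/t_s.png")
f=viewer.grab_frame("wrist"); overlay(f,[],(220,170,420,320),4,"pics/t_w.png")
s,R=jaw(); print(s["eef_pos"],s["force"])
E
```

```text
t: 32.9
eef_pos: [0.6191, 0.0193, 0.0389]
ee_rot: [-2.918, 1.57, 0.224]
force: [-1.3, -0.5, -5.8]
width: 0.0572
[0.61908858 0.01926582 0.03910486] [-0.67269155 -0.45163987 -4.86524401]
```

View pics/t_s.png

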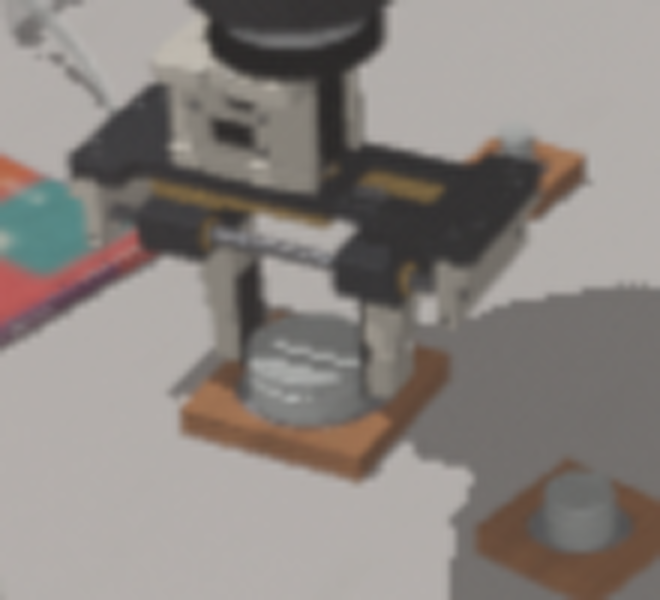

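View pics/t_w.png

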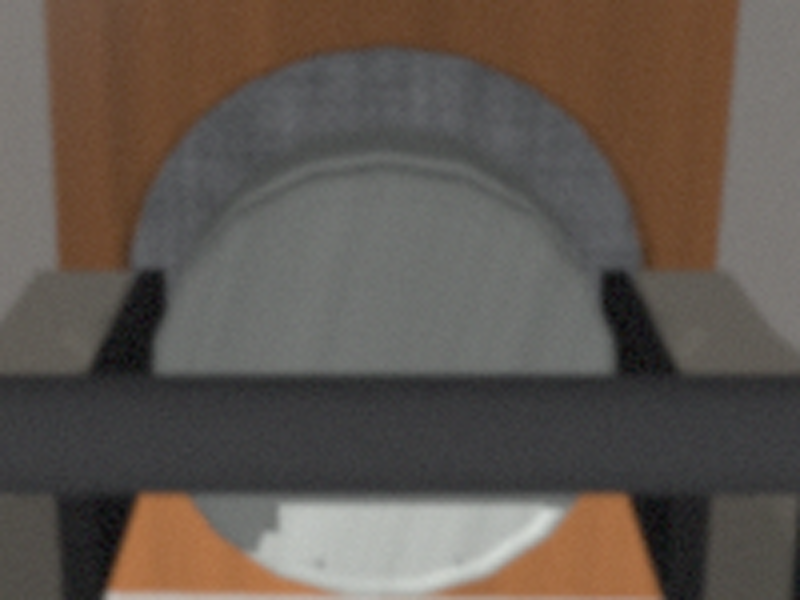

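```bash
python3 -m handwheel '{"gripper":[-1,-1,-1],"travel":[[0,0,-0.001],[0,0,-0.002],[0,0,-0.003]],"spin":[0,0,0]}' 50;python3 -m handwheel '{"gripper":[-1,-1],"travel":[[0,0,-0.001],[0,0,-0.002]],"spin":[0,0]}' 50
```

```text
t: 33.3
eef_pos: [0.6187, 0.0191, 0.037]
ee_rot: [-2.762, 1.57, 0.38]
force: [0.2, -0.4, -5.2]
width: 0.0568
t: 33.5
eef_pos: [0.6186, 0.0191, 0.0364]
ee_rot: [2.382, 1.571, -0.758]
force: [-4.0, 1.5, 5.6]
width: 0.0569
```

```bash
python3 -m handwheel '{"gripper":[0.4,0.6,0.8,0.9,1,1],"travel":[[0,0,0],[0,0,0],[0,0,0],[0,0,0],[0,0,0],[0,0,0]],"spin":[0,0,0,0,0,0]}' 50;  python3 -m handwheel '{"gripper":[1,1,1,1,1,1,1,1,1],"travel":[[0,0,0.02],[0,0,0.06],[0,0,0.12],[0,0,0.2],[0,0,0.26],[0,0,0.3],[0,0,0.32],[0,0,0.32],[0,0,0.32]],"spin":[0,0,0,0,0,0,0,0,0]}' 50
python3 - <<'E'
from h import *
f=viewer.grab_frame("wrist"); overlay(f,[],(220,130,420,270),4,"pics/u_w.png")
s,R=jaw(); print(s["eef_pos"],s["force"],s["width"])
E
```

```text
t: 34.1
eef_pos: [0.6187, 0.0191, 0.0358]
ee_rot: [3.091, 1.571, -0.049]
force: [-0.3, -0.5, 1.2]
width: 0.0866
t: 35.0
eef_pos: [0.618, 0.0191, 0.1949]
ee_rot: [-0.044, 1.57, 3.098]
force: [0.4, 0.1, -0.3]
width: 0.0873
[0.61782211 0.0189593  0.19442331] [ 0.73102746 -0.05489336  0.41512011] 0.0876642396775906
```

View pics/u_w.png

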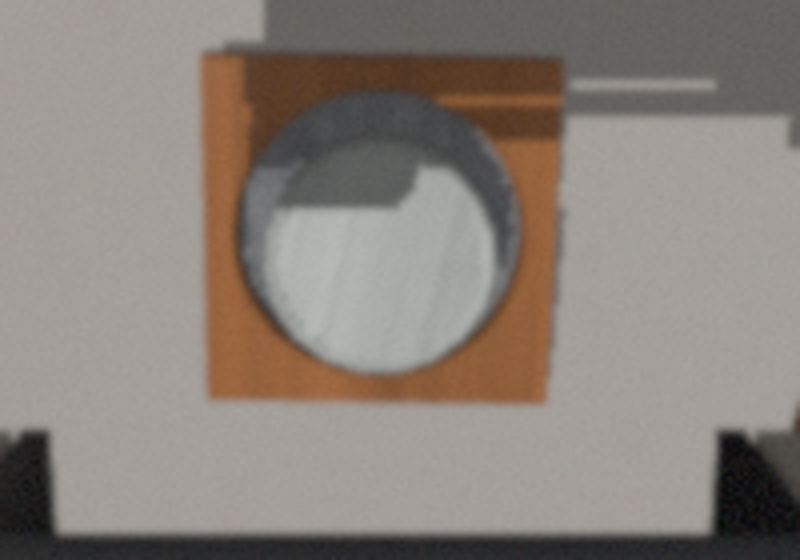

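```bash
python3 -m handwheel '{"gripper":[1,1,1,1,1,1,1,1,1,1],"travel":[[0,0.08,0.02],[0,0.16,0.04],[0,0.24,0.06],[0,0.32,0.08],[0,0.4,0.1],[0,0.46,0.1],[0,0.5,0.1],[0,0.5,0.1],[0,0.5,0.1],[0,0.5,0.1]],"spin":[0,0,0,0,0,0,0,0,0,0]}' 50
python3 - <<'E'
from h import *
t=viewer.grab_frame("top"); g=viewer.grab_frame("scene")
sh=[];sg=[]
for c,rw,r,h in(([.6155,-.196],.017,.009,.034),([.47,.068],.023,.015,.030),([.449,-.255],.029,.021,.030),([.6187,.0192],.037,.029,.032)):
    sh+= [(circ(t,c,r,h),(0,255,255)),(circ(t,c,rw,.014),(255,0,255))]
    sg+= [(circ(g,c,r,h),(0,255,255)),(circ(g,c,rw,.014),(255,0,255))]
overlay(t,sh,(280,120,480,270),4,"pics/v_t.png"); overlay(t,[],(190,100,490,290),2.6,"pics/v_t0.png")
overlay(g,[],(200,150,420,300),3.5,"pics/v_s.png")
for l in("beaker","pot"):
    for n,F in(("top",t),("scene",g)): print(l,n,[(np.round(o["at"],1),round(o["conf"],2)) for o in spotter.tip_of(n,l)[:2]])
s,R=jaw(); print(s["eef_pos"],s["force"],s["width"])
E
```

```text
t: 36.05
eef_pos: [0.6185, 0.268, 0.2451]
ee_rot: [0.679, 1.569, -2.463]
force: [0.3, -0.1, 0.9]
width: 0.0878
beaker top [(array([370.4, 228.3]), 0.66)]
beaker scene [(array([364. , 210.9]), 0.85), (array([309.2, 286.7]), 0.23)]
pot top [(array([229.6, 224.2]), 0.61)]
pot scene [(array([310.8, 285.8]), 0.66)]
[0.61871462 0.26847291 0.24602023] [ 0.79480591 -1.36155987 -0.21564235] 0.08769603035428339
```

View pics/v_t.png

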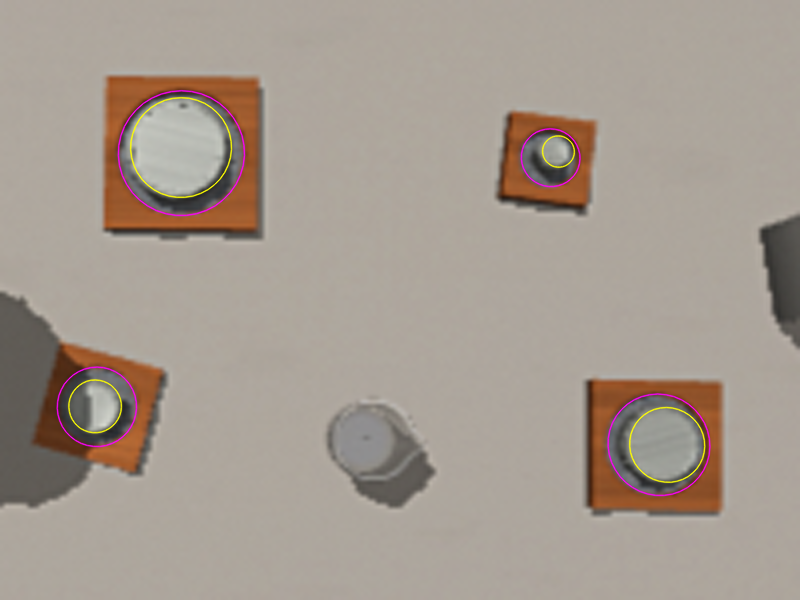

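View pics/v_t0.png

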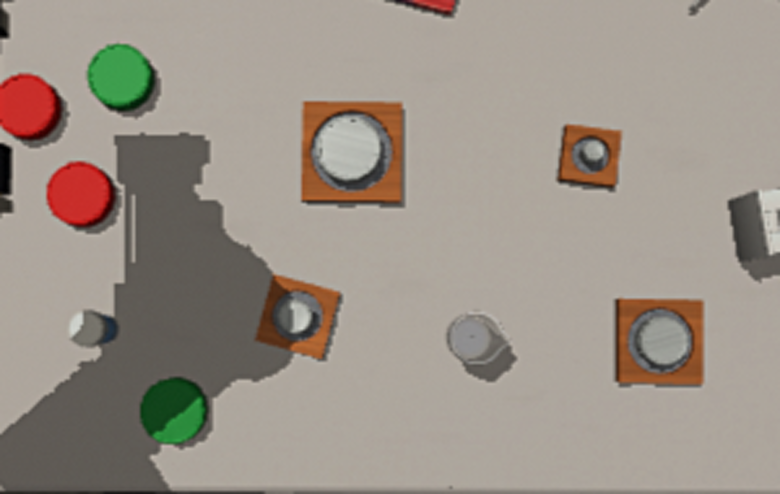

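View pics/v_s.png

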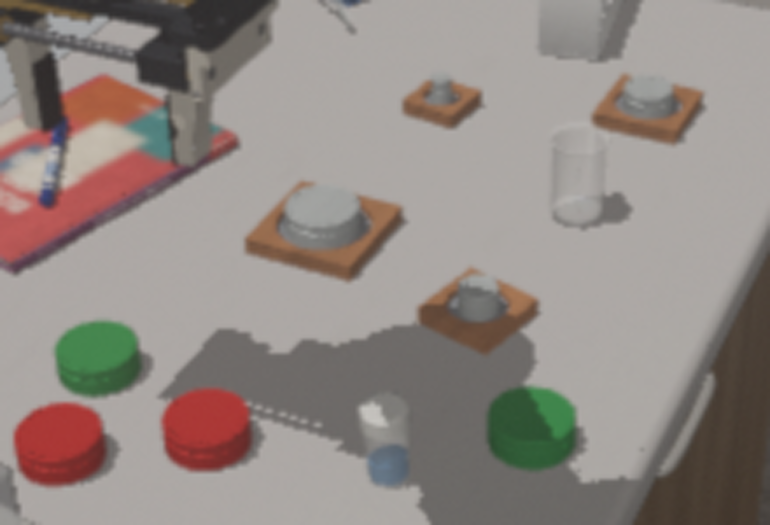

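```bash
python3 -c "
from station import arm
print(arm.job_done())"
```

```text
the job is handed in; nothing more can be done
None
```

I took the stack apart from the top and set all four weights down in their own wells, smallest to largest. I let go of each only after the wrist force showed it was touching the floor of the well. I handed the job in at about 36 s of the 99 s allowed, with the gripper open and well clear; the hand-in gives no verdict.

- **Weights:** in the last top and scene pictures all four stand upright in the right wells. Drawn circles for the expected positions match the weights to roughly 1–2 mm, against the 10.5 mm allowed.
- **Beaker and pot:** both still stand, and neither shows any visible shift from the first pictures. The detector's reported points differ from the first ones by up to about 3 pixels, which I put down to its usual inaccuracy.
- **Look-alikes:** I did not touch the green and red ones.
- **Disagreements:** the top and wrist cameras differed by about 2–3 mm on where two of the wells lie (`block_18` and `block_30`), so I aimed between them. I also moved `weight_42` about 1.5 mm just before setting it down. No check failed.

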